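# Weigh and pack an order of leather balm

### The arm

A 6-joint arm with a two-finger parallel gripper is mounted at the origin on the work surface. World frame = base frame: x ahead of the robot, y to its left, z up, the work surface at z = 0. Lengths are in mm, angles in rad, forces in N, time in s.
With the tool pointing down it reaches from about 300 to 875 mm from the base axis. Payload 6.4 kg.
Tool frame: the origin (TCP) lies between the finger pads; the fingertips stand 17 mm ahead of it and the grasp point (between the pads) lies 2 mm behind it; z points along the fingers, y is the line along which they close (so a half turn about z gives the same grasp; the last joint's range is limited). The gripper opens to 85 mm and grips with 20 to 120 N. Pads are 22 mm wide; open, the fingers measure 114 mm over their backs; the gripper's body (76 mm by 85 mm) begins 54 mm behind the grasp point. The pads swing forward as they close: fully open they stand 13 mm farther back than shut.
Start: joints at [1.055, 0.181, 1.607, -0, 1.354, -0.206], TCP at [175.288, 547.645, 248.288] pointing down, gripper open.
Joint ranges: [-2.99, 2.99], [-0.89, 2.07], [0.3, 2.58], [-1.14, 4.28], [0, 2.63], [-3.12, 3.12]. Speed limits (rad/s): [2.57, 2.57, 3.01, 3.14, 3.14, 3.14].

### API

Orientations are given as [roll, pitch, yaw] about the fixed x, y, z axes, in that order (R = Rz(yaw) Ry(pitch) Rx(roll)).
In Python, from bench import monitor, optics, ticket gives the robot as it stands.
- The arm moves only by the shell command python3 -m handwheel 'ROWS' [OPENING] [FORCE]. ROWS is JSON, a list of rows, each a list of 6 numbers: the shift along the tool's x, y, z scaled (see below), then the turn, a rotation vector about the tool's x, y, z scaled (see below). A call has 1 to 12 rows; each row is the pose to reach, as a shift and turn from the pose commanded when the call began, along the tool's axes at that moment, turning the shorter way round; what a row does not reach only later rows make up. The controller multiplies each number of a shift by 1 m and each number of a turn by 180 degrees. A row lasts 1/8 s, in which the tool goes at most 62.5 mm and 10.7 degrees, less where a joint would pass 70% of its speed; a pose out of reach is approached as far as the arm can. A call with a number of a shift or a turn outside -1 to 1 is refused whole. A call with a gripper value outside its range is refused whole. OPENING is the opening, from -1 (shut) to 1 (fully open), set as the call begins (- or left out, the last holds). The fingers move at their own pace and stop on an object; FORCE is the grip in N (left out, the last holds). Time passes only in rows, so rows that repeat a pose let the fingers close. It gives the time, the measured TCP pose, the force, the opening and the grip force at its end, in the units of the state.
- monitor.get_obs(): the state, without advancing time (a new reading comes with each control period).
- optics.camera(name): name is "side" or "top" or "wrist"; returns a dict with "pixels" (400x640x3 uint8, red, green, blue), "range_z" (400x640 float32, mm along the optical axis (not along the pixel's ray), 0 where there is no reading), "vfov" (degrees; the focal length in pixels is half the picture's height over the tangent of half this angle, whatever the lens; pixels are square), "cx", "cy" (the principal point, pixels), "dist" ([k1, k2, p1, p2, k3] as OpenCV has them; the pictures are not rectified), "xyz" and "rotation" of the camera in the world. Camera axes: x right, y down, z forward; pixel columns grow to the right and rows downward; lengths in mm; the calibration is good to about 2 mm. A picture is of the moment at which its call begins.
- ticket.hand_in(): hands the job in; it is judged then, once.
The state is a dict: "t": time; "joints": joint angles; "joint_velocities": joint speeds; "effort": joint torques, N m; "eef_pos": TCP position; "tcp_rot": TCP orientation; "ft_force": force on the tool from outside, world axes, zero at the start; "moment": the same for the moment, N m; "grip_width": finger opening in mm; "grip_force": force on a finger pad.
Only numpy, scipy, OpenCV 4.12 (cv2) and the standard library are available. Lean on these libraries where they do the work, as an engineer would, in place of code of your own. Each camera call takes 0.05 s, during which the arm holds its last target. There are 200 camera calls.

### The job

Get this order of leather balm weighed and packed: take the battery out of its charger and plug it fully home in the scale, press the round key to switch the scale on, then the square key to tare it while the crate standing on it is still empty. Then set all the jars from the board upright in the crate, one to a cell, without dropping them or knocking the crate off the pan, and only when they are all in press the long key to print the label; leave the other two keys alone while jars are on the scale. Leave the hammer, the dye bottle and the thread spool where they are.

Things in the scene. Friction and masses are not known exactly. Their poses are not given: they have to be found in the camera images.
- well (a point): centre of the mouth of the battery well in the flat top of the scale's console, 60 mm above the bench: a rectangular hole 37 mm (x) by 25 mm (y), 32 mm deep, mouth chamfered 3 mm. Axes of the scale: x from the console towards the pan, y along the key row, z up. The grey scale is fixed; its steel pan (195 by 300 mm, 70 mm high) is centred at (148, 125) mm from here
- top_on (a point): centre of the top face of the ON key: round, 24 mm across, black, 6 mm proud of the console, the nearest to the display; 50 mm from the square key. Axes those of the scale
- top_tare (a point): centre of the top face of the TARE key: square, 26 by 26 mm, black, the middle one of the three. Axes those of the scale
- top_print (a point): centre of the top face of the PRINT key: long, 42 mm (scale x) by 26 mm (scale y), black, nearest to the battery well (75 mm from it). The console is 95 mm wide (x), flat round the keys but for a display 8 mm high beyond the ON key. Axes those of the scale
- key_on (a joint): travel of the round ON key (m); slides 5 mm down against a spring, 1.5 N to start, 5 N at the stop; 0 = up, 0.005 = fully down, counts as pressed from 0.0035; springs back when let go
- key_tare (a joint): travel of the square TARE key (m); slides 5 mm down against a spring, 1.5 N to start, 5 N at the stop; 0 = up, 0.005 = fully down, counts as pressed from 0.0035; springs back when let go
- key_print (a joint): travel of the long PRINT key (m); slides 5 mm down against a spring, 1.5 N to start, 5 N at the stop; 0 = up, 0.005 = fully down, counts as pressed from 0.0035; springs back when let go
- battery: battery block, 120 g: black plug 34 (x) by 22 (y) by 28 mm high, 2 mm step at its foot, under a grey head 46 (x) by 32 (y) by 48 mm high; origin at the centre of the plug's foot, z up. Goes plug down into the well, either way round, till the head rests on the console. Starts upright in a fixed black charger 30 mm high, the plug 22 mm deep in a loose pocket; lifts straight out
- crate: loose plywood crate on the pan, 152 (x) by 226 (y) by 37 mm high, 550 g, open above: floor and outer walls 5 mm thick, dividers 4 mm thick rising 31 mm from the underside; 2 (x) by 3 (y) cells about 69 by 69 mm; origin at the centre of its underside, z up
- cell0 (a point): centre of the floor of crate cell 0 (row nearer the keys, towards -y of the crate); axes those of the crate
- cell1 (a point): centre of the floor of crate cell 1 (row nearer the keys, middle of the crate); axes those of the crate
- cell2 (a point): centre of the floor of crate cell 2 (row nearer the keys, towards +y of the crate); axes those of the crate
- cell3 (a point): centre of the floor of crate cell 3 (far row, towards -y of the crate); axes those of the crate
- cell4 (a point): centre of the floor of crate cell 4 (far row, middle of the crate); axes those of the crate
- cell5 (a point): centre of the floor of crate cell 5 (far row, towards +y of the crate); axes those of the crate
- jar0: glass jar of balm, amber, paper label and black lid of the same width: 56 mm across, 72 mm high, 130 to 280 g; origin at the centre of its underside, z up. Starts upright on a 3 mm kraft board (235 by 335 mm, fixed on the bench). Four to six of the six jars are there; an absent one reads None from the start
- jar1: glass jar of balm, amber, paper label and black lid of the same width: 56 mm across, 72 mm high, 130 to 280 g; origin at the centre of its underside, z up. Starts upright on a 3 mm kraft board (235 by 335 mm, fixed on the bench). Four to six of the six jars are there; an absent one reads None from the start
- jar2: glass jar of balm, amber, paper label and black lid of the same width: 56 mm across, 72 mm high, 130 to 280 g; origin at the centre of its underside, z up. Starts upright on a 3 mm kraft board (235 by 335 mm, fixed on the bench). Four to six of the six jars are there; an absent one reads None from the start
- jar3: glass jar of balm, amber, paper label and black lid of the same width: 56 mm across, 72 mm high, 130 to 280 g; origin at the centre of its underside, z up. Starts upright on a 3 mm kraft board (235 by 335 mm, fixed on the bench). Four to six of the six jars are there; an absent one reads None from the start
- jar4: glass jar of balm, amber, paper label and black lid of the same width: 56 mm across, 72 mm high, 130 to 280 g; origin at the centre of its underside, z up. Starts upright on a 3 mm kraft board (235 by 335 mm, fixed on the bench). Four to six of the six jars are there; an absent one reads None from the start
- jar5: glass jar of balm, amber, paper label and black lid of the same width: 56 mm across, 72 mm high, 130 to 280 g; origin at the centre of its underside, z up. Starts upright on a 3 mm kraft board (235 by 335 mm, fixed on the bench). Four to six of the six jars are there; an absent one reads None from the start
- hammer: bystander: hammer lying on the bench beyond the jars; do not move it
- dye_bottle: bystander: dye bottle, 62 mm across, 160 mm high, standing beyond the scale; do not move it
- spool: bystander: wooden thread spool, 54 mm across, 58 mm high, standing right of the charger on the robot's side; do not move it
Things that resemble listed ones, but are neither listed nor needed, are in the scene too. Leave any red or yellow look-alike of the jar2 alone.

How it is judged (in metres and radians):
On the way, in this order (a step that is already met when the one before it is completed fails the run):
1. the battery is fully home in the scale (horizontal distance between battery and well below 0.005 m and z of battery in the frame of well below -0.025 m and angle between the x axis of battery and the x axis of well, either way round below 0.12 rad and angle between battery's own z axis and vertical below 0.06 rad), for 0.2 s.
2. the round ON key alone is pressed, the battery being in (all of step 1 and value of joint key_on above 0.0035 m and value of joint each of key_tare, key_print below 0.0015 m), for 0.04 s.
3. the square TARE key alone is pressed, with every jar still off the scale (value of joint key_tare above 0.0035 m and value of joint each of key_on, key_print below 0.0015 m and z of each of jar0, jar1, jar2, jar3, jar4, jar5 in the frame of crate below -0.01 m), for 0.04 s.
4. all the jars present stand in the crate, one to a cell ((horizontal distance between jar0 and cell0 below 0.016 m or horizontal distance between jar0 and cell1 below 0.016 m or horizontal distance between jar0 and cell2 below 0.016 m or horizontal distance between jar0 and cell3 below 0.016 m or horizontal distance between jar0 and cell4 below 0.016 m or horizontal distance between jar0 and cell5 below 0.016 m) and z of jar0 in the frame of crate between 0 and 0.012 m and angle between each of jar0, jar1, jar2, jar3, jar4, jar5's own z axis and vertical below 0.1 rad and (horizontal distance between jar1 and cell0 below 0.016 m or horizontal distance between jar1 and cell1 below 0.016 m or horizontal distance between jar1 and cell2 below 0.016 m or horizontal distance between jar1 and cell3 below 0.016 m or horizontal distance between jar1 and cell4 below 0.016 m or horizontal distance between jar1 and cell5 below 0.016 m) and z of jar1 in the frame of crate between 0 and 0.012 m and (horizontal distance between jar2 and cell0 below 0.016 m or horizontal distance between jar2 and cell1 below 0.016 m or horizontal distance between jar2 and cell2 below 0.016 m or horizontal distance between jar2 and cell3 below 0.016 m or horizontal distance between jar2 and cell4 below 0.016 m or horizontal distance between jar2 and cell5 below 0.016 m) and z of jar2 in the frame of crate between 0 and 0.012 m and (horizontal distance between jar3 and cell0 below 0.016 m or horizontal distance between jar3 and cell1 below 0.016 m or horizontal distance between jar3 and cell2 below 0.016 m or horizontal distance between jar3 and cell3 below 0.016 m or horizontal distance between jar3 and cell4 below 0.016 m or horizontal distance between jar3 and cell5 below 0.016 m) and z of jar3 in the frame of crate between 0 and 0.012 m and (horizontal distance between jar4 and cell0 below 0.016 m or horizontal distance between jar4 and cell1 below 0.016 m or horizontal distance between jar4 and cell2 below 0.016 m or horizontal distance between jar4 and cell3 below 0.016 m or horizontal distance between jar4 and cell4 below 0.016 m or horizontal distance between jar4 and cell5 below 0.016 m) and z of jar4 in the frame of crate between 0 and 0.012 m and (horizontal distance between jar5 and cell0 below 0.016 m or horizontal distance between jar5 and cell1 below 0.016 m or horizontal distance between jar5 and cell2 below 0.016 m or horizontal distance between jar5 and cell3 below 0.016 m or horizontal distance between jar5 and cell4 below 0.016 m or horizontal distance between jar5 and cell5 below 0.016 m) and z of jar5 in the frame of crate between 0 and 0.012 m), for 0.2 s.
5. the long PRINT key alone is pressed (value of joint key_print above 0.0035 m and value of joint each of key_on, key_tare below 0.0015 m), for 0.04 s.
At the end, for the whole second after the job is handed in: Battery home in the well (3 mm up, 5 mm aside, 0.12 rad); crate flat on the pan, within 30 mm (x, y) of its centre; every jar present at rest and upright (0.1 rad) on the floor of a cell of its own, within 16 mm of its centre; all three keys up (all of step 1 and all of step 4 and x of crate in the frame of well between 0.1175 and 0.1775 m and y of crate in the frame of well between 0.095 and 0.155 m and angle between crate's own z axis and vertical below 0.04 rad and z of crate in the frame of well below 0.016 m and linear speed of each of jar0, jar1, jar2, jar3, jar4, jar5 below 0.02 m/s and value of joint each of key_on, key_tare, key_print below 0.0015 m); the robot touches nothing.
It fails at once if the PRINT key is pressed while a jar is still off the scale (value of joint key_print above 0.0035 m and z of any of jar0, jar1, jar2, jar3, jar4, jar5 in the frame of crate below -0.01 m).
It fails at once if the ON or TARE key is pressed with a jar already on the scale (value of joint any of key_on, key_tare above 0.0035 m and z of any of jar0, jar1, jar2, jar3, jar4, jar5 in the frame of crate above -0.01 m).
It fails at once if a jar is dropped into the crate: let go over it more than 30 mm above its floor ((horizontal distance between jar0 and crate below 0.13 m and z of jar0 in the frame of crate above 0.035 m and contact force between jar0 and the fingers below 0.05 N) or (horizontal distance between jar1 and crate below 0.13 m and z of jar1 in the frame of crate above 0.035 m and contact force between jar1 and the fingers below 0.05 N) or (horizontal distance between jar2 and crate below 0.13 m and z of jar2 in the frame of crate above 0.035 m and contact force between jar2 and the fingers below 0.05 N) or (horizontal distance between jar3 and crate below 0.13 m and z of jar3 in the frame of crate above 0.035 m and contact force between jar3 and the fingers below 0.05 N) or (horizontal distance between jar4 and crate below 0.13 m and z of jar4 in the frame of crate above 0.035 m and contact force between jar4 and the fingers below 0.05 N) or (horizontal distance between jar5 and crate below 0.13 m and z of jar5 in the frame of crate above 0.035 m and contact force between jar5 and the fingers below 0.05 N)).
It fails at once if the hammer, the dye bottle or the thread spool is moved by more than 30 mm (distance of any of hammer, dye_bottle, spool from where it was at the start of the episode above 0.03 m).
Of jar0, jar1, jar2, jar3, jar4, jar5 only 4 to 6 are there at a start; the rules pass over those that are not, and their reading is None.
At some moment in a run one of jar0, jar1, jar2, jar3, jar4, jar5 may be knocked a few centimetres aside while the robot is not near it.
It also fails if it takes over 210 s, if anything falls off the work surface, if the arm or the gripper's body presses on something with over 40 N, if the wrist force passes 120 N, or if a joint passes its speed limit or range.

## Working session

There is one attempt and no reset: what is moved stays moved. The work goes in short steps, Python scripts to look and compute and a shell command to move; the robot and the scene stay as the last step left them, time stands still between calls to the robot, and variables do not carry over. Pictures are saved under pics/ and viewed, at most 16 in all, crops included, and the job is handed in when it is done.

```bash
ls; mkdir -p pics
cat > h.py <<'E'
import numpy as np, cv2, pickle
from bench import monitor, optics, ticket
def snap(name):
    c=optics.camera(name); pickle.dump(c,open(f'{name}.pkl','wb')); return c
def load(name): return pickle.load(open(f'{name}.pkl','rb'))
def K(c):
    f=200/np.tan(np.radians(c['vfov'])/2); return np.array([[f,0,c['cx']],[0,f,c['cy']],[0,0,1.]])
def Rm(c):
    r=np.array(c['rotation'],float)
    if r.shape==(3,3): return r
    from scipy.spatial.transform import Rotation as R
    return R.from_euler('xyz',r).as_matrix() if r.size==3 else R.from_quat(r).as_matrix()
def rays(c,uv):
    p=cv2.undistortPoints(np.array(uv,float).reshape(-1,1,2),K(c),np.array(c['dist'],float)).reshape(-1,2)
    return np.c_[p,np.ones(len(p))]@Rm(c).T
def plane(c,uv,z):
    d=rays(c,uv); o=np.array(c['xyz']); return o+d*((z-o[2])/d[:,2])[:,None]
def cloud(c):
    v,u=np.mgrid[0:400,0:640]; d=rays(c,np.c_[u.ravel(),v.ravel()]).reshape(400,640,3)
    return np.array(c['xyz'])+d*c['range_z'][...,None]
def proj(c,P):
    R=Rm(c); rv,_=cv2.Rodrigues(R.T); t=-R.T@np.array(c['xyz'],float)
    return cv2.projectPoints(np.array(P,float).reshape(-1,3),rv,t,K(c),np.array(c['dist'],float))[0].reshape(-1,2)
def save(c,fn,roi=None,s=1):
    im=c['pixels'][...,::-1]
    if roi: im=im[roi[1]:roi[3],roi[0]:roi[2]]
    cv2.imwrite('pics/'+fn,cv2.resize(im,None,fx=s,fy=s,interpolation=cv2.INTER_CUBIC))
E
python3 - <<'E'
from h import *
for n in ('top','side'):
    c=snap(n); save(c,n+'0.png',s=1.25); print(n,c['vfov'],c['xyz'],c['rotation'],c['dist'])
print(monitor.get_obs())
E
```

```text
pics
top 53.708022452474594 [ 437.33922376  -45.78482172 1226.72849584] [-3.03499179 -0.00906729 -1.54224462] [0.00025224 0.         0.         0.         0.        ]
side 50.92342541477976 [ 365.08137264 -806.97790021  917.16930241] [-2.39326479 -0.01594217 -0.25984607] [-0.05956853  0.          0.          0.          0.        ]
{'t': 0.1, 'joints': array([ 1.05469500e+00,  1.81465571e-01,  1.60788250e+00, -1.40137537e-05,
        1.35377097e+00, -2.06284579e-01]), 'joint_velocities': array([-0.00026101, -0.00214222, -0.00274555, -0.00033643,  0.00230473,
        0.00168123]), 'effort': array([ 1.29325650e-03, -4.45882630e+01, -3.52237737e+01, -3.37584697e-04,
        4.19264150e-03,  1.01681266e-06]), 'eef_pos': array([175.06052668, 547.23107581, 247.48719595]), 'tcp_rot': array([-3.14009582e+00, -2.99251855e-04,  2.83177871e+00]), 'ft_force': array([-0.06250964,  0.1520295 , -0.0336089 ]), 'moment': array([0.00190097, 0.04631093, 0.02055645]), 'grip_force': 0.0, 'grip_width': 85.14747620437079}
```

View pics/top0.png

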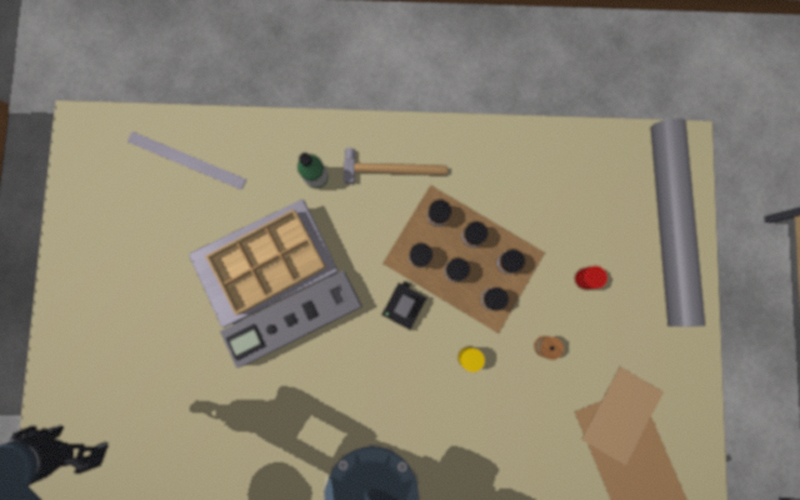

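View pics/side0.png

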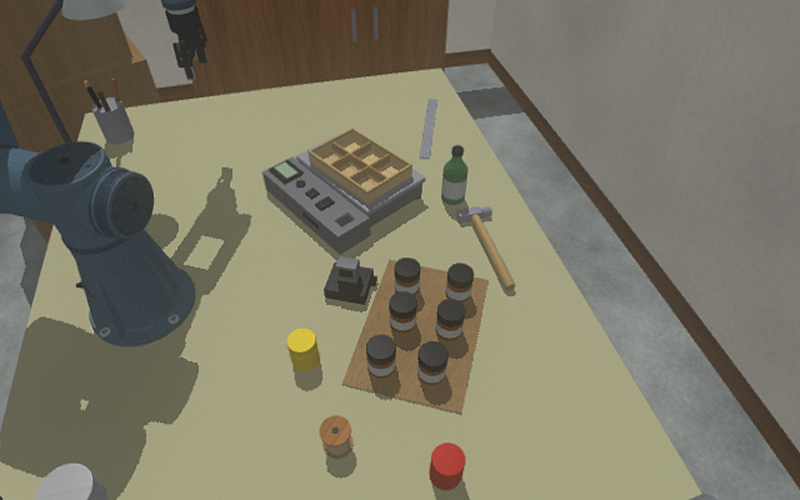

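Top view (800-px): battery in its charger at (406,304), scale keys ON (271,328), TARE (290,320), PRINT (310,310), well (338,295), six jars on the board. A red look-alike at (592,278) and a yellow one at (473,359) are to be left alone.

Run:
```python
from h import *
c=load('top'); P=cloud(c); im=c['pixels']; hsv=cv2.cvtColor(im,cv2.COLOR_RGB2HSV)
cx=lambda x,y:P[int(y/1.25),int(x/1.25)].round(0)
for n,x,y in [('bench',500,420),('board',440,310),('bat',406,304),('console',325,315),('pan',203,265),('well',338,295)]: print(n,cx(x,y),hsv[int(y/1.25),int(x/1.25)])
# objects by height slices (depth)
def blobs(m,lo=20):
    n,l,s,ce=cv2.connectedComponentsWithStats(m.astype(np.uint8))
    return [(i,s[i,4],ce[i],l==i) for i in range(1,n) if s[i,4]>=lo]
z=P[...,2]; dark=hsv[...,2]<70
for lo,hi,nm in [(68,84,'jar?')]:
    for i,a,ce,m in blobs((z>lo)&(z<hi)&dark&(np.arange(640)[None]>300)):
        print(nm,a,ce.round(1),np.median(z[m]).round(1),plane(c,[ce],75).round(1))
print('range noise',np.std(z[330:340,390:410]))
save(c,'topcrop.png',(140,150,350,300),3.8)
save(load('side'),'sidecrop.png',(200,90,400,250),4)
```

```text
bench [ 178. -304.   -2.] [ 23  62 168]
board [ 438. -153.   -2.] [ 23  64 167]
bat [450. -64.  86.] [140  14 110]
console [419. 122.  58.] [135  17 117]
pan [527. 413.  68.] [134  22 176]
well [467.  98.  29.] [135   8  68]
jar? 251 [351.6 168.7] 73.7 [[ 671.7 -140.2   75. ]]
jar? 255 [380.5 186.3] 73.9 [[ 621.5 -226.8   75. ]]
jar? 247 [336.7 203.5] 73.7 [[566.7 -98.6  75. ]]
jar? 269 [409.9 208.6] 73.8 [[ 558.1 -314.1   75. ]]
jar? 255 [366.1 215.4] 73.7 [[ 534.1 -185.6   75. ]]
jar? 264 [396.7 238.9] 73.6 [[ 468.3 -275.9   75. ]]
jar? 44 [317.4 389.7] 76.5 [[ 42.2 -57.5  75. ]]
range noise 122.17811410705048
```

View pics/topcrop.png

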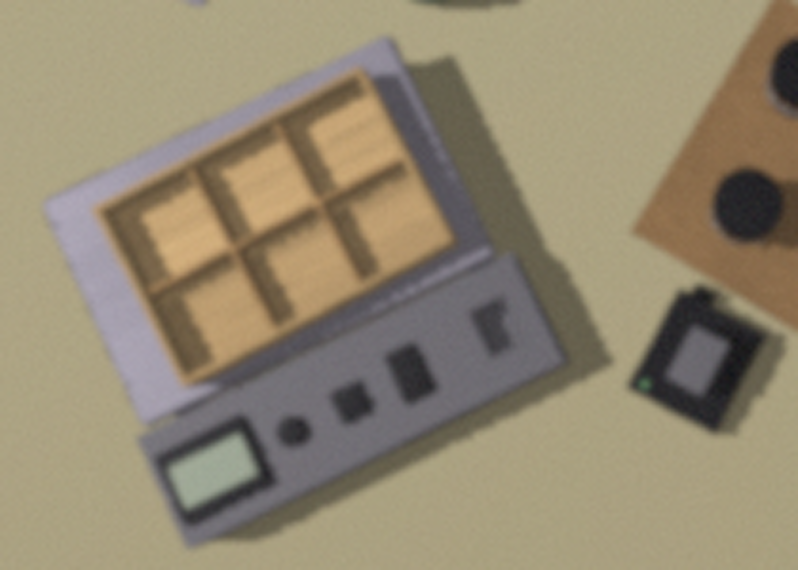

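View pics/sidecrop.png

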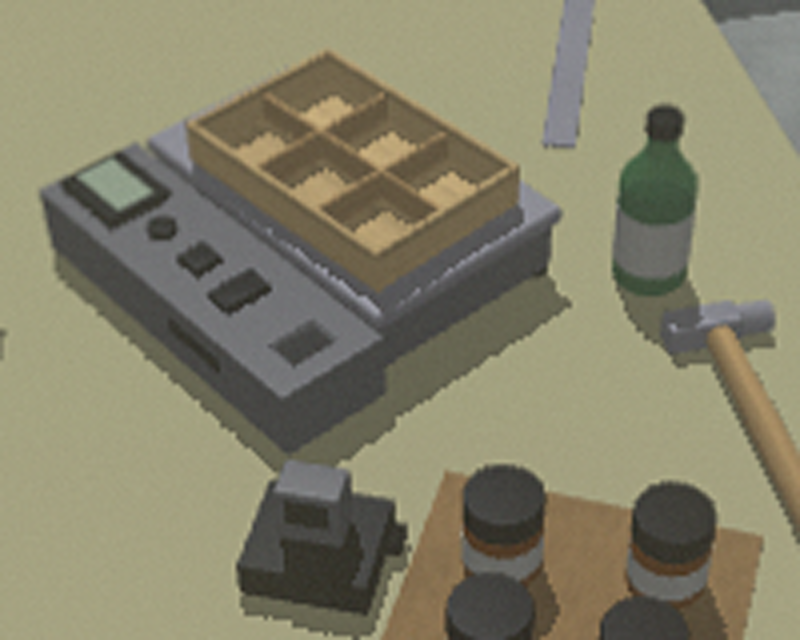

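Run:
```python
from h import *
c=load('top'); P=cloud(c); im=c['pixels']; hsv=cv2.cvtColor(im,cv2.COLOR_RGB2HSV); z=P[...,2]
cr=lambda x,y:[140+x/3.8,150+y/3.8]
k=plane(c,[cr(295,431),cr(353,402),cr(411,373)],66)[:,:2]; 
# refine by dark masks
out=[]
for x,y in [(295,431),(353,402),(411,373)]:
    u,v=np.array(cr(x,y)).round().astype(int); w=12
    m=(hsv[v-w:v+w,u-w:u+w,2]<75).astype(np.uint8); n,l,s,ce=cv2.connectedComponentsWithStats(m)
    b=l[w,w]; out.append(ce[b]+[u-w,v-w]); print('key',s[b],out[-1].round(1),np.median(z[v-2:v+2,u-2:u+2]))
k=plane(c,out,66)[:,:2]; print(k.round(1),np.linalg.norm(np.diff(k,axis=0),axis=1))
y=(k[0]-k[2]);y/=np.linalg.norm(y); x=np.array([y[1],-y[0]]); yaw=np.arctan2(x[1],x[0]); print('scale yaw',yaw)
print('well est',k[2]-75*y, 'img',plane(c,[cr(492,328)],60))
def rect(m,h,nm):
    cs,_=cv2.findContours(m.astype(np.uint8),cv2.RETR_EXTERNAL,cv2.CHAIN_APPROX_NONE); q=max(cs,key=cv2.contourArea)
    p=plane(c,q.reshape(-1,2),h)[:,:2].astype(np.float32); r=cv2.minAreaRect(p); print(nm,r, np.median(z[m]))
v,u=np.mgrid[0:400,0:640]
rect((u>300)&(u<350)&(v>220)&(v<270)&(z>70),84,'bat'); rect((u>160)&(u<265)&(v>160)&(v<260)&(z>95),107,'crate')
rect((u>150)&(u<300)&(v>180)&(v<300)&(z>50)&(z<62),60,'console')
```

```text
key [ 8  9  8  7 45] [217.3 263.1] 64.28918737314018
key [ 7  7 10 10 67] [232.6 255.6] 63.423296636829946
key [  6   5  13  15 115] [247.9 247.8] 63.24919653841846
[[383.4 243.3]
 [406.3 200. ]
 [430.1 156.7]] [49.02171077 49.37974264]
scale yaw 0.49523792103647246
well est [465.76900354  90.71028191] img [[465.43013052  96.05754334  60.        ]]
bat ((444.14093017578125, -60.862510681152344), (37.17564010620117, 44.90152359008789), 65.23115539550781) 82.8133353117538
crate ((537.0554809570312, 260.0031433105469), (155.55316162109375, 227.02279663085938), 30.61800193786621) 103.17794258950835
console ((409.90093994140625, 206.02101135253906), (100.46630096435547, 320.1309509277344), 28.204265594482422) 58.439500110203426
```

```bash
cat >> h.py <<'E'
def row(x,y,z,yaw,ref=None):
    """row (shift m, turn/180deg) from measured pose, or ref=(x,y,z,yaw), to target"""
    from scipy.spatial.transform import Rotation as R
    if ref is None:
        o=monitor.get_obs(); p=o['eef_pos']; r=R.from_euler('xyz',o['tcp_rot'])
    else: p=np.array(ref[:3]); r=R.from_euler('xyz',[np.pi,0,ref[3]])
    s=r.inv().apply(np.array([x,y,z])-p)/1000
    t=(r.inv()*R.from_euler('xyz',[np.pi,0,yaw])).as_rotvec()/np.pi
    return np.r_[s.round(4),t.round(4)].tolist()
E
python3 -c "
from h import *
print(row(430,30,330,2.06))"
```

```text
[-0.4005, -0.415, -0.082, -0.0005, 0.0001, 0.2457]
```

```bash
python3 -m handwheel '[[-0.4005,-0.415,-0.082,-0.0005,0,0.2457],[-0.4005,-0.415,-0.082,-0.0005,0,0.2457],[-0.4005,-0.415,-0.082,-0.0005,0,0.2457],[-0.4005,-0.415,-0.082,-0.0005,0,0.2457],[-0.4005,-0.415,-0.082,-0.0005,0,0.2457],[-0.4005,-0.415,-0.082,-0.0005,0,0.2457],[-0.4005,-0.415,-0.082,-0.0005,0,0.2457],[-0.4005,-0.415,-0.082,-0.0005,0,0.2457],[-0.4005,-0.415,-0.082,-0.0005,0,0.2457],[-0.4005,-0.415,-0.082,-0.0005,0,0.2457],[-0.4005,-0.415,-0.082,-0.0005,0,0.2457],[-0.4005,-0.415,-0.082,-0.0005,0,0.2457]]' 1 40
python3 - <<'E'
from h import *
c=snap('wrist'); save(c,'w0.png',s=1.25); print(c['vfov'],c['xyz'],c['rotation'],c['dist']); print(monitor.get_obs()['joints'])
E
```

```text
t: 1.6
eef_pos: [429.6, 31.0, 329.8]
tcp_rot: [3.141, -0.002, 2.06]
ft_force: [0.7, -0.1, -0.5]
grip_width: 85.6
grip_force: 0.0
70.04333336891037 [392.4792304   98.96782728 454.83767757] [ 2.83196517e+00 -3.49603371e-04  4.89612292e-01] [-0.02507398  0.          0.          0.          0.        ]
[-2.05458964e-01 -2.20341931e-01  1.83739262e+00  1.62340733e-03
  1.52464103e+00 -6.95882133e-01]
```

View pics/w0.png

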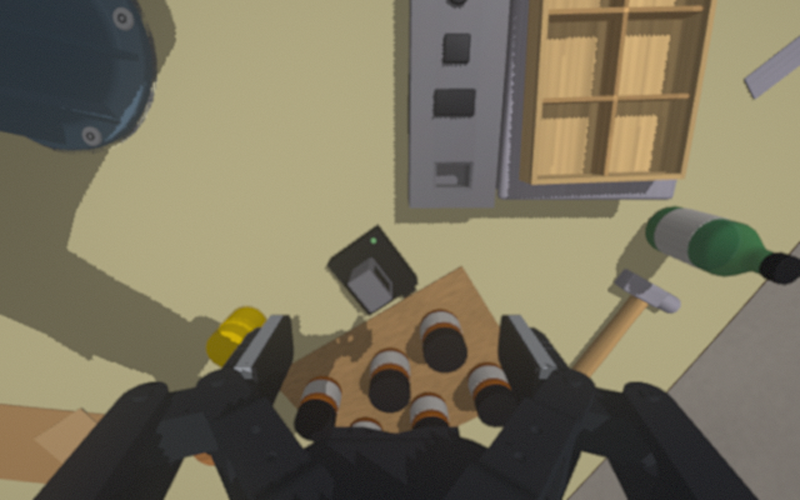

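```bash
cat > m.py <<'E'
from h import *
c=load('wrist'); P=cloud(c); im=c['pixels']; hsv=cv2.cvtColor(im,cv2.COLOR_RGB2HSV); z=P[...,2]; v,u=np.mgrid[0:400,0:640]
def comp(m,seed):
    n,l,s,ce=cv2.connectedComponentsWithStats(m.astype(np.uint8)); 
    b=l[int(seed[1]),int(seed[0])]; return l==b
def rect(m,h,nm,off=0.):
    cs,_=cv2.findContours(m.astype(np.uint8),cv2.RETR_EXTERNAL,cv2.CHAIN_APPROX_NONE); q=max(cs,key=cv2.contourArea)
    p=plane(c,q.reshape(-1,2),h)[:,:2].astype(np.float32); r=cv2.minAreaRect(p)
    print(nm,np.round(r[0],1),np.round(r[1],1),round(r[2],2),'z',np.median(z[m]).round(1)); return r
E
python3 - <<'E'
from m import *
for s,n in [((456,48),'tare'),((454,103),'print')]:
    rect(comp(hsv[...,2]<75,(s[0]/1.25,s[1]/1.25)),66,n)
con=comp((abs(z-58.5)<3)&(hsv[...,1]<45),(425/1.25,170/1.25)); rect(con,60,'console')
w=(v>120)&(v<158)&(u>335)&(u<385)
print(hsv[140,340:386,2]); print(hsv[122:160,364,2]); print(z[140,340:386].round(0))
b=comp((z>76)&(z<90)&(u<350)&(v>180)&(v<260),(371/1.25,290/1.25)); rect(b,84,'battop')
E
```

```text
tare [406.6 198.3] [25.7 26.5] 28.28 z 65.1
print [430.3 155.1] [41.3 26.2] 28.28 z 65.0
console [437.6 149.8] [ 97.3 202.6] 28.39 z 59.3
[112 112 113 111 114 112 110 105 100  92  87  85  87  91  90  88  90  92
  95  94  94  97  95  91  81  75  72  72  71  72  72  68  66  61  67  75
  89  97 105 112 115 114 113 113 115 114]
[113 113 112 112 112 111 107  97  83  76  75  73  74  73  74  72  71  74
  81  98 106 110 111 110 102  93  87  93 103 107 111 110 112 109 111 111
 110 110]
[59. 58. 59. 60. 61. 59. 59. 60. 59. 28. 28. 27. 27. 27. 25. 28. 26. 26.
 26. 26. 27. 28. 27. 27. 27. 28. 27. 26. 28. 27. 28. 30. 38. 43. 50. 57.
 57. 59. 59. 59. 59. 59. 60. 59. 59. 59.]
battop [446.8 -62.2] [33.8 46.8] 63.33 z 83.2
```

Run:
```python
from m import *
a=np.radians(28.3); X=np.array([np.cos(a),np.sin(a)]); Y=np.array([-X[1],X[0]])
e=plane(c,[(348,140),(377.6,140),(364,129),(364,149.5),(362.8,139.3)],60)[:,:2]
print('edges',(e-e[4]).dot(X).round(1),(e-e[4]).dot(Y).round(1),'well',e[4]); 
print('from print',np.array([430.3,155.1])-75*Y)
m=(np.abs(hsv[...,2].astype(int)-113)>7)&(v>124)&(v<156)&(u>342)&(u<384); rect(comp(m,(364,135)),60,'well')
print((np.array([406.6,198.3])+50*Y).round(1),'on')
for Z in (130,): print('above bat',row(446,-62,130,np.radians(63.6)))
print('grasp from above',row(446,-62,66,np.radians(63.6)))
```

```text
edges [-20.2  20.3   1.    2.3   0. ] [ -0.9  -1.   13.7 -13.9   0. ] well [467.88321993  93.18461427]
from print [465.85661568  89.06419849]
well [467.9  92. ] [42.8 29.6] 28.17 z 37.6
[382.9 242.3] on
above bat [-0.0903, -0.0297, 0.1998, 0.0001, -0.0005, 0.3027]
grasp from above [-0.0904, -0.0297, 0.2638, 0.0001, -0.0005, 0.3027]
```

```bash
python3 -m handwheel '[[-0.0903,-0.0297,0.12,0,-0.0005,0.3027],[-0.0903,-0.0297,0.16,0,-0.0005,0.3027],[-0.0903,-0.0297,0.19,0,-0.0005,0.3027],[-0.0903,-0.0297,0.2,0,-0.0005,0.3027],[-0.0903,-0.0297,0.2,0,-0.0005,0.3027],[-0.0903,-0.0297,0.2,0,-0.0005,0.3027],[-0.0903,-0.0297,0.215,0,-0.0005,0.3027],[-0.0903,-0.0297,0.23,0,-0.0005,0.3027],[-0.0903,-0.0297,0.25,0,-0.0005,0.3027],[-0.0903,-0.0297,0.263,0,-0.0005,0.3027],[-0.0903,-0.0297,0.263,0,-0.0005,0.3027],[-0.0903,-0.0297,0.263,0,-0.0005,0.3027]]' 
python3 -m handwheel '[[0,0,0,0,0,0],[0,0,0,0,0,0],[0,0,0,0,0,0],[0,0,0,0,0,0],[0,0,0,0,0,0],[0,0,0,0,0,0],[0,0,0,0,0,0],[0,0,0,0,0,0]]' -1 40
python3 - <<'E'
from h import *
print(monitor.get_obs()['eef_pos'])
for Z in (150,): print('lift then well',row(467.6,91.3,150,np.radians(64+53)))
E
```

```text
t: 3.15
eef_pos: [447.0, -63.2, 67.5]
tcp_rot: [3.14, -0.0, 1.109]
ft_force: [0.2, 0.0, -0.5]
grip_width: 85.5
grip_force: 0.0
t: 4.15
eef_pos: [447.1, -63.2, 67.8]
tcp_rot: [3.14, -0.0, 1.109]
ft_force: [-1.3, 0.9, 5.6]
grip_width: 45.7
grip_force: 41.2
[447.12020154 -63.23402846  67.76229132]
lift then well [0.1475, -0.0504, -0.0823, 0.0006, 0.0002, -0.297]
```

```bash
python3 -c "
from h import *
print(row(467.6,91.3,150,2.065))"
python3 -m handwheel '[[0,0,-0.02,0,0,0],[0,0,-0.05,0,0,0],[0,0,-0.082,0,0,0],[0,0,-0.082,0,0,0],[0.05,-0.017,-0.082,0,0,-0.06],[0.1,-0.034,-0.082,0,0,-0.12],[0.147,-0.05,-0.082,0,0,-0.18],[0.147,-0.05,-0.082,0,0,-0.24],[0.147,-0.05,-0.082,0,0,-0.3043],[0.147,-0.05,-0.082,0,0,-0.3043],[0.147,-0.05,-0.082,0,0,-0.3043]]'
python3 - <<'E'
from h import *
o=monitor.get_obs();print(o['eef_pos'],o['tcp_rot'],o['joints'].round(2)); c=snap('wrist'); save(c,'w1.png',s=1.25); snap('side');snap('top')
E
```

```text
[0.1475, -0.0504, -0.0823, 0.0006, 0.0002, -0.3043]
t: 5.52
eef_pos: [466.8, 90.7, 148.3]
tcp_rot: [-3.141, 0.0, 2.061]
ft_force: [-0.1, 0.1, -2.1]
grip_width: 45.5
grip_force: 42.1
[466.79141523  90.7337825  148.3099412 ] [-3.14108702e+00  5.42517952e-05  2.06142106e+00] [-0.06  0.08  1.94 -0.    1.12 -0.55]
```

View pics/w1.png

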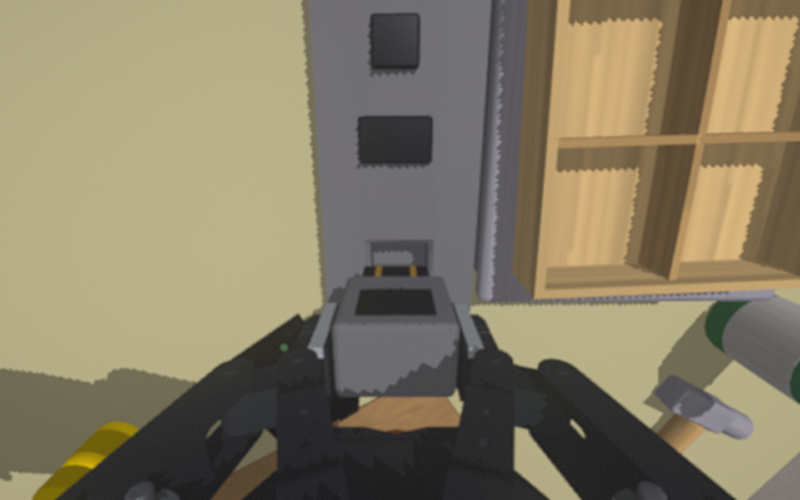

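The battery hangs between the fingers above the well (visible mouth x 367–433, top edge y 240); PRINT key at (395,139), TARE at (395,41). I remeasure from here.

Run:
```python
from m import *
a=np.radians(28.3); X=np.array([np.cos(a),np.sin(a)]); Y=np.array([-X[1],X[0]])
V=hsv[...,2]
rp=rect(comp(V<70,(395/1.25,139/1.25)),66,'print'); rt=rect(comp(V<70,(395/1.25,41/1.25)),66,'tare')
print(V[196,280:356]); print(V[180:214,316]); print(V[214:222:2,280:360])
print('well by print',np.array(rp[0])-75*Y,'tare',np.array(rt[0])-125*Y)
d=np.array(rt[0])-rp[0]; print(np.linalg.norm(d),np.degrees(np.arctan2(-d[0],d[1])))
```

```text
print [430.5 155.8] [41.1 25.4] 28.12 z 65.2
tare [407.4 199. ] [25.4 26.2] 28.1 z 65.2
[116 116 114 116 115 115 116 115 116 116 116 112 108 105 108 102  91  77
  71  72  74  75  75  75  73  76  75  76  76  75  75  74  73  76  73  74
  75  75  76  75  75  74  75  73  73  75  75  76  74  74  75  76  74  74
  73  77  77  75  74  70  67  68  77  86  94  92 100 108 114 116 118 117
 115 117 116 117]
[114 115 115 114 115 114 114 116 116 115 113 107  93  82  77  75  75  74
  74  75  80  98 110 115 116 115 116 115 114 113 109  97  79  56]
[[115 114 115 115 114 114 114 115 116 113 103  81  56  46  45  47  44  44
   45  53  79 109 122 124 113  90  60  42  43  41  43  42  43  42  42  41
   41  44  41  41  43  42  41  42  44  40  49  77 103 120 124 118  96  64
   41  38  41  38  40  40  39  54  74  91  98 102 109 115 114 116 115 116
  116 117 116 115 117 115 118 116]
 [115 116 115 114 115 115 115 115 115 111  94  65  44  42  40  43  41  41
   41  62  91 116 124 120 110  82  54  42  40  41  39  39  40  42  37  38
   38  37  39  38  40  38  38  40  40  38  45  68 100 119 124 119 102  68
   43  40 
[... 173 characters left out ...]
   44  67  99 119 125 119 104  73  48  39  43  39  41  39  38  38  38  38
   39  42  42  37  39  38  39  41  41  37  42  61  95 117 123 118 102  77
   49  37  40  37  39  39  39  42  59  83  98 106 112 115 118 116 117 115
  116 116 116 117 116 115 115 116]
 [112 112 106  99  89  79  82  87  90  83  67  57  56  54  54  52  52  55
   58  76 101 113 116 111  97  73  57  53  52  55  53  54  55  52  51  54
   54  55  54  53  53  51  52  54  52  53  54  62  89 111 115 116 105  84
   61  54  55  53  57  54  57  60  65  80  93 100 104 108 107 108 109 110
  113 114 116 116 116 114 115 116]]
well by print [466.07181343  89.79479541] tare [466.69181226  88.89919312]
48.91765872007696 28.157924301795013
```

Run:
```python
from m import *
a=np.radians(28.2); X=np.array([np.cos(a),np.sin(a)]); Y=np.array([-X[1],X[0]]); o=np.array([466.8,90.7])
q=lambda uv,h:[((p[:2]-o)@X).round(1).tolist() for p in plane(c,uv,h)],[((p[:2]-o)@Y).round(1).tolist() for p in plane(c,uv,h)]
print('well outer L,R,top',q([(292,196),(346.8,196),(316,191.8)],60))
print('inner-floor L,R (57)',q([(296.8,196),(341,196)],57))
print('print,tare',q(proj(c,[[430.5,155.8,66],[407.4,199,66]]),66))
print('foot L,R',q([(290.5,216),(342.3,216)],89),q([(290.5,216),(342.3,216)],91))
# head of battery in view: top face edges
h=comp((z>150)&(z<175)&(V:=(hsv[...,2]>85)),(395/1.25,350/1.25)) if False else None
t=load('top'); T=cloud(t); print('top cam at well region', np.median(T[...,2][235:245,265:275]))
```

```text
Traceback (most recent call last):
NameError: name 'uv' is not defined. Did you mean: 'v'?
```

Run:
```python
from m import *
a=np.radians(28.2); X=np.array([np.cos(a),np.sin(a)]); Y=np.array([-X[1],X[0]]); o=np.array([466.8,90.7])
q=lambda uv,h:((plane(c,uv,h)[:,:2]-o)@np.c_[X,Y]).round(1).tolist()
print('well outer L,R,top',q([(292,196),(346.8,196),(316,191.8)],60))
print('inner-floor L,R (57)',q([(296.8,196),(341,196)],57))
print('print,tare',q(proj(c,[[430.5,155.8,66],[407.4,199,66]]),66))
print('foot L,R',q([(290.5,216),(342.3,216)],89),q([(290.5,216),(342.3,216)],91))
```

```text
well outer L,R,top [[-19.7, 11.7], [23.2, 11.7], [-0.9, 15.1]]
inner-floor L,R (57) [[-16.2, 10.8], [18.9, 10.8]]
print,tare [[-1.2, 74.5], [-1.2, 123.5]]
foot L,R [[-18.5, 6.2], [17.3, 6.2]] [[-18.3, 7.0], [17.1, 7.0]]
```

```bash
python3 -m handwheel '[[0,0.002,0,0,0,0],[0,0.002,0.01,0,0,0],[0,0.002,0.018,0,0,0],[0,0.002,0.024,0,0,0],[0,0.002,0.028,0,0,0],[0,0.002,0.032,0,0,0],[0,0.002,0.036,0,0,0],[0,0.002,0.04,0,0,0],[0,0.002,0.04,0,0,0]]'
```

```text
t: 6.8
eef_pos: [468.9, 91.8, 108.9]
tcp_rot: [3.141, 0.0, 2.065]
ft_force: [0.2, 0.3, -0.7]
grip_width: 45.5
grip_force: 42.1
```

```bash
python3 -m handwheel '[[0,0,0.005,0,0,0],[0,0,0.01,0,0,0],[0,0,0.014,0,0,0],[0,0,0.017,0,0,0],[0,0,0.019,0,0,0],[0,0,0.02,0,0,0],[0,0,0.02,0,0,0]]'
```

```text
t: 7.68
eef_pos: [469.1, 91.8, 91.7]
tcp_rot: [-3.141, 0.001, 2.066]
ft_force: [-13.2, -0.1, 28.6]
grip_width: 45.6
grip_force: 45.8
```

```bash
python3 -m handwheel '[[0,0,0,0,0,0],[0,0,0,0,0,0],[0,0,0,0,0,0],[0,0,-0.03,0,0,0],[0,0,-0.08,0,0,0],[0,0,-0.1,0,0,0],[0,0,-0.1,0,0,0]]' 0.45
python3 -m handwheel '[[0.06,-0.001,0,0,0,0],[0.115,-0.003,0,0,0,0],[0.171,-0.004,0,0,0,0],[0.171,-0.004,0.02,0,0,0],[0.171,-0.004,0.04,0,0,0],[0.171,-0.004,0.06,0,0,0],[0.171,-0.004,0.06,0,0,0],[0.171,-0.004,0.06,0,0,0]]' -1
python3 - <<'E'
from h import *
from m import *
c=snap('wrist'); import m; m.c=c
save(c,'w2.png'); t=snap('top'); T=cloud(t); 
hs=cv2.cvtColor(t['pixels'],cv2.COLOR_RGB2HSV)
print(monitor.get_obs()['eef_pos'])
E
```

```text
t: 8.55
eef_pos: [470.2, 91.7, 190.6]
tcp_rot: [3.138, 0.003, 2.065]
ft_force: [1.0, -1.4, -0.0]
grip_width: 62.4
grip_force: 0.0
t: 9.55
eef_pos: [384.3, 240.3, 128.8]
tcp_rot: [-3.141, 0.001, 2.065]
ft_force: [-0.8, -0.2, 0.2]
grip_width: -0.1
grip_force: 0.0
[384.9558268  240.49901497 129.54274144]
```

View pics/w2.png

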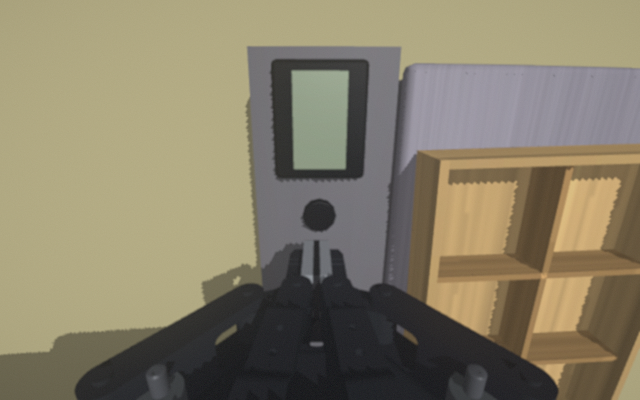

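The ON key is at (319,215), just beyond the closed fingertips (317,270), with the display beyond it at y<180. I check where it lies.

```bash
python3 - <<'E'
from m import *
print(plane(c,[(319,214)],66), plane(c,[(319,181)],68))
rect(comp(hsv[...,2]<60,(319,215)),66,'on')
E
python3 -c "
from h import *
print(row(384,241,79,2.065))"
```

```text
[[382.38731029 246.46442356  66.        ]] [[370.74624038 267.87708705  68.        ]]
on [382.5 245.5] [21.9 22.6] 28.32 z 65.3
[0.0009, -0.0007, 0.0505, 0.0005, 0.0003, -0.0001]
```

```bash
python3 -m handwheel '[[0.0045,0,0.02,0,0,0],[0.0045,0,0.035,0,0,0],[0.0045,0,0.042,0,0,0],[0.0045,0,0.046,0,0,0],[0.0045,0,0.049,0,0,0],[0.0045,0,0.051,0,0,0],[0.0045,0,0.051,0,0,0],[0.0045,0,0.051,0,0,0]]'
```

```text
t: 10.65
eef_pos: [382.5, 244.3, 78.3]
tcp_rot: [3.141, 0.001, 2.065]
ft_force: [-2.0, -1.9, 4.6]
grip_width: -0.3
grip_force: 2.3
```

```bash
python3 -m handwheel '[[0,0,0.001,0,0,0],[0,0,0.001,0,0,0],[0,0,-0.01,0,0,0],[0,0,-0.03,0,0,0],[-0.0255,0,-0.03,0,0,0],[-0.0505,0.0005,-0.03,0,0,0],[-0.0505,0.0005,-0.02,0,0,0],[-0.0505,0.0005,-0.008,0,0,0],[-0.0505,0.0005,-0.003,0,0,0],[-0.0505,0.0005,0,0,0,0],[-0.0505,0.0005,0.001,0,0,0],[-0.0505,0.0005,0.001,0,0,0]]'
```

```text
t: 12.15
eef_pos: [405.8, 200.5, 77.8]
tcp_rot: [-3.14, 0.0, 2.066]
ft_force: [-8.9, -2.0, 17.3]
grip_width: -0.2
grip_force: 8.3
```

```bash
python3 -m handwheel '[[0,0,-0.01,0,0,0],[0,0,-0.05,0,0,0],[0,0,-0.11,0,0,0],[-0.03,0,-0.17,0,0,0],[-0.08,0,-0.22,0,0,0],[-0.12,0,-0.25,0,0,0],[-0.12,0,-0.25,0,0,0],[-0.12,0,-0.25,0,0,0]]' 1
python3 - <<'E'
from h import *
c=snap('wrist'); t=snap('top'); s=snap('side'); print(monitor.get_obs()['eef_pos'])
a=cv2.resize(c['pixels'],(480,300)); b=t['pixels'][110:310,140:460]; b=cv2.resize(b,(480,300))
cv2.imwrite('pics/wt3.png',np.vstack([a,b])[...,::-1])
E
```

```text
t: 13.15
eef_pos: [462.8, 95.1, 326.2]
tcp_rot: [-3.141, -0.0, 2.065]
ft_force: [0.3, 0.3, -0.4]
grip_width: 85.6
grip_force: 0.0
[462.26239721  95.70767687 325.52859973]
```

View pics/wt3.png

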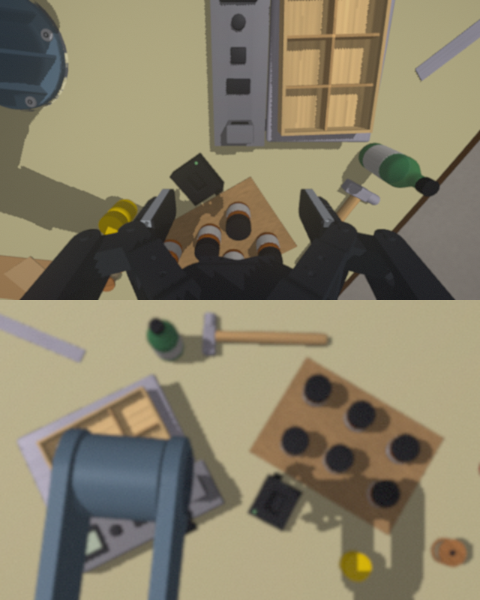

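The battery's grey head sits in the well at (238,130), the charger is empty at (197,178), and all six jars still stand on the board. Next I measure the crate, the battery height and the jars.

```bash
cat > jars.py <<'E'
from h import *
def jars(c):
    P=cloud(c); hsv=cv2.cvtColor(c['pixels'],cv2.COLOR_RGB2HSV); z=P[...,2]
    m=((z>66)&(z<84)&(hsv[...,2]<75)&(np.arange(640)[None]>300)).astype(np.uint8)
    n,l,s,ce=cv2.connectedComponentsWithStats(m)
    for i in range(1,n):
        p=plane(c,[ce[i]],75)[0]
        if s[i,4]>80 and 400<p[0]<760: print('jar',s[i,4],ce[i].round(1),np.round(p[:2]+[1.5,-1.2],1))
E
python3 - <<'E'
from m import *
from jars import jars
jars(load('top'))
b=comp((z>98)&(z<116)&(u<350)&(v>140)&(v<210),(238/.75,128/.75)); rect(b,108,'bat')
m=comp((z>98)&(z<112)&(u>360)&(hsv[...,1]>60),(278/.75,120/.75)); rect(m,107,'crate')
print(m.sum()); pts=plane(c,np.c_[u[m],v[m]],107)[:,:2]
a=np.radians(29); X=np.array([np.cos(a),np.sin(a)]); Y=np.array([-X[1],X[0]]); o=np.array([467.9,91])
q=(pts-o)@np.c_[X,Y]; print(np.percentile(q,[0,1,99,100],axis=0))
E
python3 - <<'E'
from h import *
for n in ('side',):
    c=load(n);P=cloud(c);z=P[...,2];hsv=cv2.cvtColor(c['pixels'],cv2.COLOR_RGB2HSV)
    m=(z>102)&(z<112)&(hsv[...,1]>60)&(np.linalg.norm(P[...,:2]-[538,260],axis=2)<150)
    q=P[m][:,:2].astype(np.float32); print(m.sum(),cv2.minAreaRect(q))
E
```

```text
jar 256 [351.6 168.8] [ 673.  -141.6]
jar 260 [380.6 186.4] [ 622.8 -228.1]
jar 252 [336.6 203.6] [567.9 -99.6]
jar 273 [410.  208.6] [ 559.6 -315.3]
jar 262 [366.1 215.4] [ 535.7 -186.7]
jar 290 [396.4 239.2] [ 468.8 -276.3]
bat [468.8  92.2] [45.  32.9] 28.31 z 107.1
crate [516.    6.7] [1113.2  590.9] 28.31 z 0.6
250568
[[-558.90813446 -399.1927626 ]
 [-472.01861661 -372.69771427]
 [ 469.19046405  190.61051827]
 [ 554.22311263  202.49907603]]
465 ((539.4923095703125, 258.20806884765625), (156.37899780273438, 231.49478149414062), 30.463245391845703)
```

```bash
python3 -c "
from h import *
print(row(567.9,-99.6,200,1.318),row(567.9,-99.6,58,1.318))"
```

```text
[-0.2222, 0.0002, 0.1253, -0.0006, -0.0001, 0.2383] [-0.2223, 0.0005, 0.2673, -0.0006, -0.0001, 0.2383]
```

```bash
python3 -m handwheel '[[-0.055,0,0.03,0,0,0.058],[-0.11,0,0.06,0,0,0.116],[-0.165,0,0.09,0,0,0.174],[-0.222,0,0.12,-0.0006,0,0.232],[-0.222,0,0.15,-0.0006,0,0.238],[-0.222,0,0.18,-0.0006,0,0.238],[-0.222,0,0.215,-0.0006,0,0.238],[-0.222,0,0.24,-0.0006,0,0.238],[-0.222,0,0.258,-0.0006,0,0.238],[-0.222,0,0.267,-0.0006,0,0.238],[-0.222,0,0.267,-0.0006,0,0.238],[-0.222,0,0.267,-0.0006,0,0.238]]' 1
python3 - <<'E'
from h import *
c=snap('wrist'); save(c,'w4.png'); print(monitor.get_obs()['eef_pos'],monitor.get_obs()['ft_force'])
E
```

```text
t: 14.8
eef_pos: [569.8, -101.1, 61.3]
tcp_rot: [3.137, -0.0, 1.317]
ft_force: [0.2, -0.5, 0.6]
grip_width: 85.5
grip_force: 0.0
[ 569.81941655 -101.21245052   61.4492667 ] [-0.37456982 -0.383387    0.99292151]
```

View pics/w4.png

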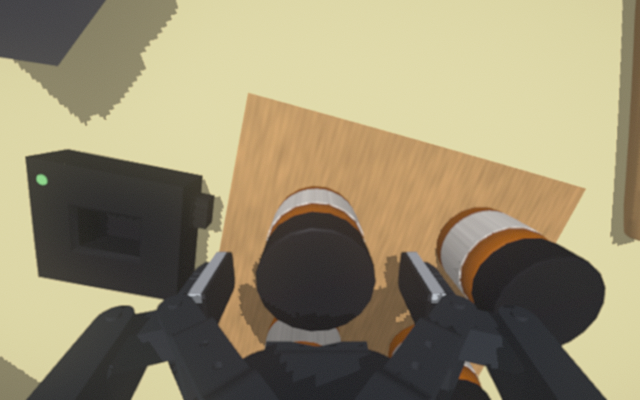

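The jar lid is centred between the open fingers at (316,270), with the neighbour clear of the right finger.

```bash
python3 -m handwheel '[[0,0,0.004,0,0,0],[0,0,0.004,0,0,0],[0,0,0.004,0,0,0],[0,0,0.004,0,0,0],[0,0,0.004,0,0,0],[0,0,-0.04,0,0,0],[0,0,-0.09,0,0,0],[0,0,-0.14,0,0,0],[0,0,-0.14,0,0,0]]' -1 40
python3 - <<'E'
from h import *
from jars import jars
print(row(532.7,340.7,200,1.318),row(532.7,340.7,200,1.318)[2]+.065)
c=snap('wrist'); t=snap('top'); jars(t)
# jar centre in tool: lid top centre
P=cloud(c); o=monitor.get_obs()['eef_pos']; print(o)
E
```

```text
t: 15.98
eef_pos: [571.2, -101.8, 204.9]
tcp_rot: [3.13, 0.0, 1.317]
ft_force: [0.5, -0.9, -2.9]
grip_width: 55.0
grip_force: 44.1
[0.4188, -0.1482, 0.003, 0.0036, 0.0001, -0.0002] 0.068
jar 81 [385.5 188.2] [ 617.8 -242.8]
jar 283 [409.8 208.6] [ 559.6 -314.7]
jar 268 [396.8 238.9] [ 469.7 -277.3]
[ 568.23653038 -100.73576699  199.81438615]
```

```bash
python3 -m handwheel '[[0.05,-0.018,0,0,0,0],[0.105,-0.037,0,0.002,0,0],[0.16,-0.057,0,0.0036,0,0],[0.22,-0.078,0,0.0036,0,0],[0.28,-0.099,0,0.0036,0,0],[0.335,-0.119,0,0.0036,0,0],[0.385,-0.136,0,0.0036,0,0],[0.419,-0.148,0,0.0036,0,0],[0.419,-0.148,0,0.0036,0,0],[0.419,-0.148,0,0.0036,0,0],[0.419,-0.148,0,0.0036,0,0]]'
python3 - <<'E'
from h import *
c=snap('wrist'); save(c,'w5.png'); print(row(532.7,340.7,200,1.318)); snap('side')
o=monitor.get_obs(); print(o['eef_pos'],o['joints'].round(2),o['grip_width'])
E
```

```text
t: 17.45
eef_pos: [530.3, 340.5, 199.1]
tcp_rot: [-3.132, 0.001, 1.316]
ft_force: [0.4, 0.8, -2.7]
grip_width: 54.7
grip_force: 44.0
[0.0007, 0.002, -0.0005, -0.003, 0.0001, -0.0008]
[530.68976944 340.66153189 199.8472616 ] [0.38 0.35 1.5  0.01 1.3  0.63] 54.66598345832535
```

View pics/w5.png

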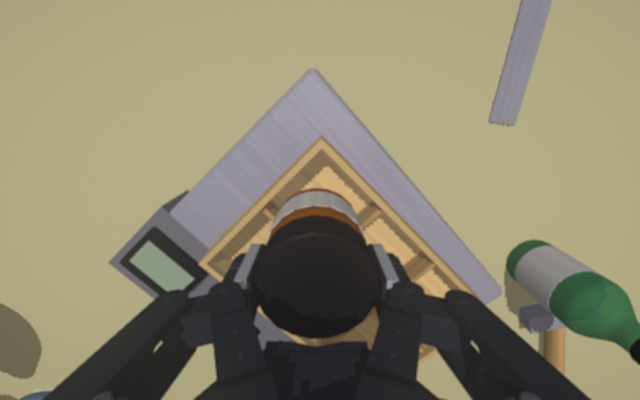

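The jar is held above the crate; the crate's outer (+x,+y) corner is at (320,138). I check the cell centre against that corner.

Run:
```python
from m import *
for p in [(321,137.5)]:
    k=plane(c,[p],107)[0,:2]; a=np.radians(30.5); X=np.array([np.cos(a),np.sin(a)]); Y=np.array([-X[1],X[0]])
    print('corner',k,'cell5',k-39.5*X-39.7*Y,'crate',k-76*X-113*Y)
g=comp((z>100)&(z<112)&(hsv[...,1]>60)&(v<300),(321,141)); q=plane(c,np.c_[u[g],v[g]],107)[:,:2]
# edge directions from outer contour of non-wood above: left edge and right edge lines
L=plane(c,[(200,263),(300,157)],107)[:,:2]; Rr=plane(c,[(340,154),(470,290)],107)[:,:2]
for e in (L,Rr): d=e[1]-e[0]; print(np.degrees(np.arctan2(d[1],d[0])))
```

```text
corner [547.04366572 393.85973357] cell5 [533.1585869  339.60529056] crate [538.91168455 257.92272285]
31.575903367477842
-59.97173597613112
```

```bash
python3 -m handwheel '[[0,0.002,0.015,-0.003,0,0],[0,0.002,0.03,-0.003,0,0],[0,0.002,0.04,-0.003,0,0],[0,0.002,0.05,-0.003,0,0],[0,0.002,0.058,-0.003,0,0],[0,0.002,0.063,-0.003,0,0],[0,0.002,0.067,-0.003,0,0],[0,0.002,0.069,-0.003,0,0],[0,0.002,0.069,-0.003,0,0],[0,0.002,0.069,-0.003,0,0]]'
```

```text
t: 18.8
eef_pos: [532.0, 341.6, 131.5]
tcp_rot: [3.14, -0.001, 1.317]
ft_force: [0.1, 0.7, -1.6]
grip_width: 55.3
grip_force: 44.0
```

```bash
python3 -m handwheel '[[0,0,0.002,0,0,0],[0,0,0.002,0,0,0]]'
python3 -m handwheel '[[0,0,0,0,0,0],[0,0,0,0,0,0],[0,0,0,0,0,0],[0,0,-0.02,0,0,0],[0,0,-0.05,0,0,0],[0,0,-0.09,0,0,0],[0,0,-0.09,0,0,0],[0,0,-0.09,0,0,0]]' 1
python3 - <<'E'
from h import *
from jars import jars
t=snap('top'); jars(t); c=snap('wrist')
import m; from m import *
j=comp((z>138)&(z<156)&(hsv[...,2]<80)&(v<330),(318,280)); rect(j,147,'placed')
print(row(673,-141.6,215,1.318))
E
```

```text
t: 19.05
eef_pos: [531.7, 341.4, 129.0]
tcp_rot: [3.141, -0.0, 1.317]
ft_force: [0.9, -0.1, -2.6]
grip_width: 55.0
grip_force: 44.0
t: 20.05
eef_pos: [531.8, 341.5, 220.0]
tcp_rot: [3.14, -0.001, 1.317]
ft_force: [-0.8, 0.7, 0.7]
grip_width: 85.4
grip_force: 0.0
jar 248 [351.6 168.8] [ 672.9 -141.5]
jar 258 [380.5 186.4] [ 622.7 -227.9]
jar 267 [410.  208.6] [ 559.5 -315.3]
jar 256 [366.2 215.4] [ 535.6 -187.2]
jar 262 [396.7 238.9] [ 469.8 -277. ]
placed [528.5 315.1] [338.4 637.1] 75.44 z 0.1
[-0.4317, 0.2585, 0.0033, -0.0002, 0.0002, -0.0002]
```

```bash
python3 -m handwheel '[[-0.05,0.03,0,0,0,0],[-0.1,0.06,0,0,0,0],[-0.153,0.092,0,0,0,0],[-0.206,0.123,0,0,0,0],[-0.26,0.155,0,0,0,0],[-0.313,0.187,0,0,0,0],[-0.366,0.219,0,0,0,0],[-0.41,0.245,0.01,0,0,0],[-0.4317,0.2585,0.03,0,0,0],[-0.4317,0.2585,0.06,0,0,0],[-0.4317,0.2585,0.06,0,0,0]]' 1
python3 -m handwheel '[[0,0,0.03,0,0,0],[0,0,0.055,0,0,0],[0,0,0.075,0,0,0],[0,0,0.09,0,0,0],[0,0,0.101,0,0,0],[0,0,0.101,0,0,0],[0,0,0.101,0,0,0]]'
python3 - <<'E'
from h import *
c=snap('wrist'); save(c,'w6.png'); o=monitor.get_obs(); print(o['eef_pos'],o['tcp_rot'],o['joints'].round(2),row(673,-141.5,58,1.318))
import m; from m import *
E
```

```text
t: 21.52
eef_pos: [671.0, -140.7, 154.5]
tcp_rot: [-3.134, -0.002, 1.316]
ft_force: [-0.9, 1.0, -0.2]
grip_width: 85.4
grip_force: 0.0
t: 22.4
eef_pos: [674.4, -141.4, 58.9]
tcp_rot: [3.14, -0.0, 1.317]
ft_force: [0.1, 0.9, -0.8]
grip_width: 85.6
grip_force: 0.0
[ 674.51069912 -141.48133115   59.13748123] [ 3.13910600e+00 -3.80833711e-04  1.31724803e+00] [-0.38  0.63  1.41  0.    1.1  -0.13] [-0.0004, -0.0015, 0.0011, 0.0008, -0.0001, -0.0002]
```

View pics/w6.png

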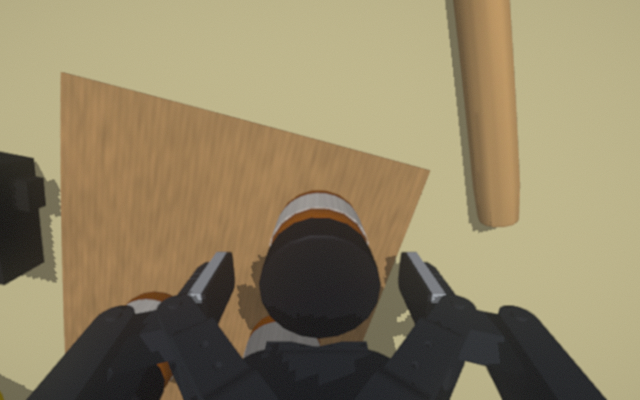

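The jar is centred between the fingers at (320,277), with the hammer handle clear on the right.

```bash
python3 -m handwheel '[[0,0,0.002,0,0,0],[0,0,0.002,0,0,0],[0,0,0.002,0,0,0],[0,0,0.002,0,0,0],[0,0,0.002,0,0,0],[0,0,-0.04,0,0,0],[0,0,-0.09,0,0,0],[0,0,-0.145,0,0,0],[0,0,-0.145,0,0,0]]' -1 40
python3 -m handwheel '[[0.04,-0.022,0,0,0,0],[0.09,-0.049,0,0,0,0],[0.142,-0.077,0,0,0,0],[0.195,-0.106,0,0,0,0],[0.248,-0.135,0,0,0,0],[0.3,-0.163,0,0,0,0],[0.345,-0.187,0,0,0,0],[0.379,-0.2056,0,0,0,0],[0.379,-0.2056,0,0,0,0],[0.379,-0.2056,0,0,0,0],[0.379,-0.2056,0,0,0,0]]'
python3 - <<'E'
from h import *
from jars import jars
jars(snap('top')); c=snap('wrist'); o=monitor.get_obs(); print(o['eef_pos'],row(570.2,276.8,131,1.318))
a=np.radians(30.5); X=np.array([np.cos(a),np.sin(a)]); Y=np.array([-X[1],X[0]])
import m; print(m.z.shape)
P=cloud(c); z=P[...,2]; hsv=cv2.cvtColor(c['pixels'],cv2.COLOR_RGB2HSV)
mm=(abs(z-146)<5)&(hsv[...,2]<80); n,l,s,ce=cv2.connectedComponentsWithStats(mm.astype(np.uint8))
for i in range(1,n):
    if s[i,4]>300: print(s[i],ce[i].round(0),plane(c,[ce[i]],147)[0].round(1),np.median(z[l==i]))
E
```

```text
t: 23.58
eef_pos: [676.0, -142.1, 208.5]
tcp_rot: [3.132, 0.0, 1.317]
ft_force: [-0.5, -0.3, -3.3]
grip_width: 55.3
grip_force: 44.0
t: 24.95
eef_pos: [569.7, 275.9, 202.2]
tcp_rot: [-3.141, 0.001, 1.316]
ft_force: [0.0, 0.3, -2.2]
grip_width: 55.2
grip_force: 44.0
jar 256 [380.5 186.4] [ 622.8 -228. ]
jar 269 [410.  208.6] [ 559.4 -315.3]
jar 254 [366.2 215.4] [ 535.7 -187.1]
jar 260 [396.7 239. ] [ 469.5 -277.2]
[570.02276255 276.02878379 202.77616601] [0.0008, -0.0001, 0.0718, 0.0001, -0.0001, -0.0008]
(400, 640)
[ 190  100   88   87 5859] [233. 143.] [533.9 343.4 147. ] 146.31312813034157
[579 275  34  30 320] [590. 286.] [758.6 174.9 147. ] 148.1601316381593
```

```bash
python3 -m handwheel '[[0,0,0.015,0,0,0],[0,0,0.03,0,0,0],[0,0,0.042,0,0,0],[0,0,0.052,0,0,0],[0,0,0.06,0,0,0],[0,0,0.066,0,0,0],[0,0,0.07,0,0,0],[0,0,0.0725,0,0,0],[0,0,0.0735,0,0,0],[0,0,0.0735,0,0,0],[0,0,0.0735,0,0,0]]'
python3 -m handwheel '[[0,0,0,0,0,0],[0,0,0,0,0,0],[0,0,0,0,0,0],[0,0,-0.02,0,0,0],[0,0,-0.05,0,0,0],[0,0,-0.09,0,0,0],[0,0,-0.09,0,0,0],[0,0,-0.09,0,0,0]]' 1
cat > chk.py <<'E'
from h import *
from jars import jars
def chk():
    jars(snap('top')); c=snap('wrist'); P=cloud(c); z=P[...,2]; hsv=cv2.cvtColor(c['pixels'],cv2.COLOR_RGB2HSV)
    mm=(abs(z-146)<6)&(hsv[...,2]<80)&(np.linalg.norm(P[...,:2]-[538,260],axis=2)<150); n,l,s,ce=cv2.connectedComponentsWithStats(mm.astype(np.uint8))
    for i in range(1,n):
        if s[i,4]>300: print('in crate',s[i,4],ce[i].round(0),plane(c,[ce[i]],147)[0,:2].round(1),np.median(z[l==i]).round(1))
    print(monitor.get_obs()['eef_pos'].round(1))
E
python3 - <<'E'
from chk import *
chk(); print(row(622.8,-228,58,1.318)); save(load('wrist'),'w7.png')
E
```

```text
t: 26.42
eef_pos: [570.0, 277.3, 129.9]
tcp_rot: [3.14, -0.001, 1.317]
ft_force: [-0.7, -0.3, -3.0]
grip_width: 55.2
grip_force: 44.0
t: 27.42
eef_pos: [569.8, 277.2, 220.5]
tcp_rot: [3.14, -0.001, 1.317]
ft_force: [-0.9, -1.2, 0.3]
grip_width: 84.9
grip_force: 0.0
jar 258 [380.5 186.5] [ 622.6 -228.1]
jar 268 [410.  208.6] [ 559.4 -315.3]
jar 251 [366.3 215.4] [ 535.7 -187.3]
jar 260 [396.7 238.9] [ 469.7 -277.1]
in crate 4979 [242. 142.] [533.7 343.3] 146.3
in crate 3961 [317. 215.] [570.4 278.7] 146.4
[569.  277.  218.8]
[-0.4753, 0.1788, 0.1608, -0.0002, 0.0001, -0.0002]
```

View pics/w7.png

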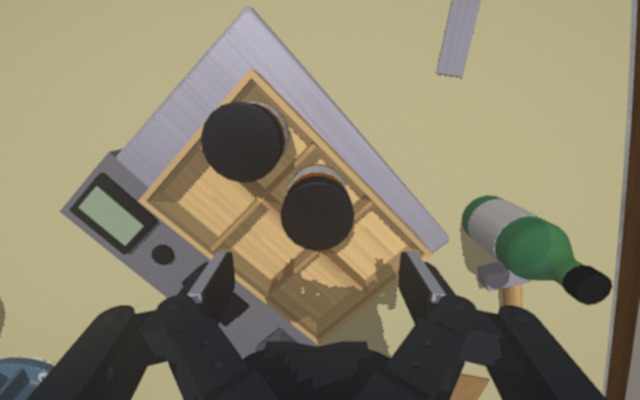

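Two jars stand centred in cells 5 (243,140) and 4 (317,212). Next is the jar at (623,-228), after checking the clearance to the dye bottle.

```bash
python3 - <<'E'
from h import *
t=snap('top'); P=cloud(t); hsv=cv2.cvtColor(t['pixels'],cv2.COLOR_RGB2HSV)
m=(hsv[...,0]>40)&(hsv[...,0]<90)&(hsv[...,1]>80)&(P[...,2]>60)&(P[...,0]>600); print(np.percentile(P[m],[3,50,97],axis=0).round(0))
E
python3 -m handwheel '[[-0.05,0.019,0,0,0,0],[-0.105,0.0395,0,0,0,0],[-0.16,0.06,0,0,0,0],[-0.215,0.081,0,0,0,0],[-0.27,0.1015,0,0,0,0],[-0.325,0.122,0,0,0,0],[-0.38,0.143,0,0,0,0],[-0.435,0.1635,0.01,0,0,0],[-0.475,0.179,0.03,0,0,0],[-0.475,0.179,0.06,0,0,0],[-0.475,0.179,0.06,0,0,0]]' 1
python3 -m handwheel '[[0,0,0.03,0,0,0],[0,0,0.055,0,0,0],[0,0,0.075,0,0,0],[0,0,0.09,0,0,0],[0,0,0.101,0,0,0],[0,0,0.101,0,0,0],[0,0,0.101,0,0,0]]'
python3 - <<'E'
from h import *
c=snap('wrist'); P=cloud(c); hsv=cv2.cvtColor(c['pixels'],cv2.COLOR_RGB2HSV); z=P[...,2]
m=((z>66)&(z<82)&(hsv[...,2]<80)&(np.arange(400)[:,None]<345)).astype(np.uint8); n,l,s,ce=cv2.connectedComponentsWithStats(m)
for i in range(1,n):
    if s[i,4]>400: print(s[i],plane(c,[ce[i]],75)[0].round(1))
print(monitor.get_obs()['eef_pos'],row(622.7,-228,57.5,1.318))
E
```

```text
[[737. 143.  95.]
 [752. 160. 113.]
 [777. 186. 144.]]
t: 28.95
eef_pos: [621.4, -226.8, 155.2]
tcp_rot: [-3.135, -0.003, 1.316]
ft_force: [-0.2, 0.7, 0.6]
grip_width: 85.4
grip_force: 0.0
t: 29.82
eef_pos: [624.5, -227.8, 59.3]
tcp_rot: [3.14, -0.0, 1.317]
ft_force: [-0.2, -0.2, 0.1]
grip_width: 85.9
grip_force: 0.0
[   41   190   133   117 11653] [ 542.4 -185.4   75. ]
[  260   228   120   112 10367] [ 626.5 -225.9   75. ]
[211 259  19  60 602] [ 583.4 -216.2   75. ]
[403 258  18  62 588] [ 665.8 -237.6   75. ]
[ 624.61055838 -227.84597646   59.48983461] [-0.0006, -0.0018, 0.002, 0.0008, -0.0001, -0.0003]
```

```bash
python3 -m handwheel '[[0,0,0.002,0,0,0],[0,0,0.002,0,0,0],[0,0,0.002,0,0,0],[0,0,0.002,0,0,0],[0,0,0.002,0,0,0],[0,0,-0.04,0,0,0],[0,0,-0.09,0,0,0],[0,0,-0.145,0,0,0],[0,0,-0.145,0,0,0]]' -1 40
python3 -m handwheel '[[0.045,-0.0135,0,0,0,0],[0.1,-0.03,0,0,0,0],[0.158,-0.0475,0,0,0,0],[0.216,-0.065,0,0,0,0],[0.274,-0.082,0,0,0,0],[0.332,-0.0997,0,0,0,0],[0.385,-0.1155,0,0,0,0],[0.423,-0.127,0,0,0,0],[0.423,-0.127,0,0,0,0],[0.423,-0.127,0,0,0,0],[0.423,-0.127,0,0,0,0]]'
python3 - <<'E'
from chk import *
chk(); print(row(607.4,213.6,129.8,1.318))
E
```

```text
t: 31.0
eef_pos: [626.2, -228.8, 209.0]
tcp_rot: [3.132, 0.002, 1.317]
ft_force: [0.8, 0.5, -1.6]
grip_width: 55.2
grip_force: 43.5
t: 32.38
eef_pos: [606.9, 212.4, 202.8]
tcp_rot: [-3.141, 0.0, 1.316]
ft_force: [-0.9, -0.3, -1.5]
grip_width: 55.0
grip_force: 43.6
jar 269 [410.  208.6] [ 559.4 -315.3]
jar 273 [365.8 215.4] [ 535.8 -185.8]
jar 261 [396.7 239. ] [ 469.5 -277.2]
in crate 7528 [140.  55.] [534.7 341.9] 146.2
in crate 5763 [236. 147.] [571.5 277.4] 146.3
[607.2 212.5 203.4]
[0.0011, -0.0001, 0.0736, 0.0001, -0.0001, -0.0008]
```

```bash
python3 -m handwheel '[[0,0,0.015,0,0,0],[0,0,0.03,0,0,0],[0.001,0,0.042,0,0,0],[0.001,0,0.052,0,0,0],[0.001,0,0.06,0,0,0],[0.001,0,0.066,0,0,0],[0.001,0,0.07,0,0,0],[0.001,0,0.0735,0,0,0],[0.001,0,0.0745,0,0,0],[0.001,0,0.0745,0,0,0],[0.001,0,0.0745,0,0,0]]'
python3 -m handwheel '[[0,0,0,0,0,0],[0,0,0,0,0,0],[0,0,0,0,0,0],[0,0,-0.02,0,0,0],[0,0,-0.05,0,0,0],[0,0,-0.09,0,0,0],[0,0,-0.09,0,0,0],[0,0,-0.09,0,0,0]]' 1
python3 - <<'E'
from chk import *
chk(); print(row(536.5,-187,58,1.318))
E
```

```text
t: 33.85
eef_pos: [607.5, 214.8, 129.4]
tcp_rot: [3.14, -0.001, 1.317]
ft_force: [-0.2, -0.2, -2.1]
grip_width: 55.0
grip_force: 43.6
t: 34.85
eef_pos: [607.3, 214.8, 220.0]
tcp_rot: [3.14, -0.001, 1.317]
ft_force: [0.2, 0.0, -0.4]
grip_width: 85.3
grip_force: 0.0
jar 268 [410.  208.6] [ 559.4 -315.3]
jar 275 [365.7 215.3] [ 536.  -185.7]
jar 261 [396.8 238.9] [ 469.6 -277.2]
in crate 6320 [156.  63.] [534.6 341.9] 146.2
in crate 4918 [243. 147.] [571.3 277.4] 146.3
in crate 3947 [317. 217.] [607.8 215. ] 146.3
[606.6 214.7 218.2]
[-0.4064, 0.033, 0.1603, -0.0003, 0.0001, -0.0002]
```

```bash
python3 -m handwheel '[[-0.045,0.004,0,0,0,0],[-0.1,0.008,0,0,0,0],[-0.158,0.013,0,0,0,0],[-0.216,0.0175,0,0,0,0],[-0.274,0.022,0,0,0,0],[-0.332,0.027,0,0,0,0],[-0.38,0.031,0.01,0,0,0],[-0.406,0.033,0.03,0,0,0],[-0.406,0.033,0.06,0,0,0],[-0.406,0.033,0.06,0,0,0]]' 1
python3 -m handwheel '[[0,0,0.03,0,0,0],[0,0,0.055,0,0,0],[0,0,0.075,0,0,0],[0,0,0.09,0,0,0],[0,0,0.101,0,0,0],[0,0,0.101,0,0,0],[0,0,0.101,0,0,0]]'
cat > wj.py <<'E'
from h import *
c=snap('wrist'); P=cloud(c); hsv=cv2.cvtColor(c['pixels'],cv2.COLOR_RGB2HSV); z=P[...,2]
m=((z>66)&(z<82)&(hsv[...,2]<80)&(np.arange(400)[:,None]<345)).astype(np.uint8); n,l,s,ce=cv2.connectedComponentsWithStats(m)
for i in range(1,n):
    if s[i,4]>3000: print(s[i],plane(c,[ce[i]],75)[0].round(1))
print(monitor.get_obs()['eef_pos'])
E
python3 wj.py; python3 -c "
from h import *
o=monitor.get_obs()['eef_pos']
print(row(470.1,303,o[2],1.318))"
```

```text
t: 36.2
eef_pos: [535.0, -185.6, 155.5]
tcp_rot: [-3.135, -0.003, 1.316]
ft_force: [0.1, -0.4, -0.2]
grip_width: 85.6
grip_force: 0.0
t: 37.08
eef_pos: [538.0, -186.7, 58.7]
tcp_rot: [3.14, -0.0, 1.317]
ft_force: [-0.7, 0.4, 0.5]
grip_width: 85.8
grip_force: 0.0
[  255   228   121   112 10490] [ 538.3 -184.    75. ]
[ 538.11079338 -186.77164211   58.77610993]
[0.4571, -0.1887, -0.0003, 0.0007, -0.0001, -0.0002]
```

```bash
python3 -m handwheel '[[0,0,0.002,0,0,0],[0,0,0.002,0,0,0],[0,0,0.002,0,0,0],[0,0,0.002,0,0,0],[0,0,0.002,0,0,0],[0,0,-0.04,0,0,0],[0,0,-0.09,0,0,0],[0,0,-0.145,0,0,0],[0,0,-0.145,0,0,0]]' -1 40
python3 -m handwheel '[[0.045,-0.0185,0,0,0,0],[0.097,-0.04,0,0,0,0],[0.15,-0.062,0,0,0,0],[0.203,-0.084,0,0,0,0],[0.256,-0.1057,0,0,0,0],[0.31,-0.128,0,0,0,0],[0.363,-0.15,0,0,0,0],[0.415,-0.1713,0,0,0,0],[0.457,-0.1887,0,0,0,0],[0.457,-0.1887,0,0,0,0],[0.457,-0.1887,0,0,0,0],[0.457,-0.1887,0,0,0,0]]'
python3 - <<'E'
from chk import *
chk(); print(row(470.1,303,129.8,1.318))
E
```

```text
t: 38.25
eef_pos: [539.8, -187.9, 207.7]
tcp_rot: [3.132, 0.002, 1.317]
ft_force: [0.1, -0.5, -1.5]
grip_width: 55.4
grip_force: 43.9
t: 39.75
eef_pos: [469.3, 302.0, 202.2]
tcp_rot: [-3.141, 0.001, 1.316]
ft_force: [0.6, -0.4, -1.6]
grip_width: 55.0
grip_force: 43.8
jar 271 [409.9 208.6] [ 559.4 -315.2]
jar 263 [396.7 238.9] [ 469.7 -277.2]
in crate 5820 [395. 143.] [531.2 344. ] 146.3
in crate 4671 [463. 222.] [567.7 279.4] 146.2
in crate 3721 [519. 284.] [604.2 217.6] 146.2
[469.6 302.1 202.8]
[0.001, 0.0002, 0.073, 0.0002, -0.0001, -0.0008]
```

```bash
python3 -m handwheel '[[0,0,0.015,0,0,0],[0,0,0.03,0,0,0],[0,0,0.042,0,0,0],[0,0,0.052,0,0,0],[0,0,0.06,0,0,0],[0,0,0.066,0,0,0],[0,0,0.07,0,0,0],[0,0,0.073,0,0,0],[0,0,0.074,0,0,0],[0,0,0.074,0,0,0],[0,0,0.074,0,0,0]]'
python3 -m handwheel '[[0,0,0,0,0,0],[0,0,0,0,0,0],[0,0,0,0,0,0],[0,0,-0.02,0,0,0],[0,0,-0.05,0,0,0],[0,0,-0.09,0,0,0],[0,0,-0.09,0,0,0],[0,0,-0.09,0,0,0]]' 1
python3 - <<'E'
from chk import *
chk(); print(row(559.8,-315.4,58,1.318))
E
```

```text
t: 41.22
eef_pos: [469.6, 303.3, 129.3]
tcp_rot: [3.14, -0.001, 1.317]
ft_force: [0.1, 1.6, -2.4]
grip_width: 55.3
grip_force: 43.8
t: 42.22
eef_pos: [469.1, 303.1, 218.7]
tcp_rot: [3.141, -0.0, 1.317]
ft_force: [0.2, 0.1, 0.8]
grip_width: 85.5
grip_force: 0.0
jar 272 [410.  208.5] [ 559.7 -315.4]
jar 264 [396.7 238.9] [ 469.7 -277. ]
in crate 5017 [390. 141.] [531.2 344. ] 146.3
in crate 3991 [317. 216.] [469.8 303.9] 146.3
in crate 4090 [454. 215.] [567.8 279.2] 146.3
in crate 3305 [507. 274.] [604.2 217.4] 146.2
[468.5 302.9 217.7]
[-0.5755, 0.2436, 0.1599, -0.0003, 0.0003, -0.0002]
```

```bash
python3 -m handwheel '[[-0.045,0.019,0,0,0,0],[-0.098,0.0415,0,0,0,0],[-0.152,0.0643,0,0,0,0],[-0.206,0.0872,0,0,0,0],[-0.26,0.11,0,0,0,0],[-0.314,0.1329,0,0,0,0],[-0.368,0.1558,0,0,0,0],[-0.422,0.1786,0,0,0,0],[-0.476,0.2015,0,0,0,0],[-0.53,0.2243,0,0,0,0],[-0.5755,0.2436,0.02,0,0,0],[-0.5755,0.2436,0.06,0,0,0]]' 1
python3 -m handwheel '[[0,0,0,0,0,0],[0,0,0.03,0,0,0],[0,0,0.055,0,0,0],[0,0,0.075,0,0,0],[0,0,0.09,0,0,0],[0,0,0.1,0,0,0],[0,0,0.1,0,0,0],[0,0,0.1,0,0,0]]'
python3 wj.py; python3 -c "
from h import *
o=monitor.get_obs()['eef_pos']
print(row(507.3,239.8,o[2],1.318))"
```

```text
t: 43.82
eef_pos: [561.2, -319.7, 158.6]
tcp_rot: [3.138, 0.001, 1.313]
ft_force: [0.5, 0.6, -1.2]
grip_width: 85.7
grip_force: 0.0
t: 44.82
eef_pos: [561.4, -315.4, 59.7]
tcp_rot: [3.14, -0.0, 1.317]
ft_force: [-0.6, 0.1, -0.6]
grip_width: 85.5
grip_force: 0.0
[   39   199   131   114 11066] [ 475.5 -276.3   75. ]
[  258   229   120   111 10206] [ 562.4 -313.9   75. ]
[ 561.47564906 -315.39328465   59.88905492]
[0.5238, -0.1917, -0.0005, 0.0007, 0.0, -0.0002]
```

```bash
python3 -m handwheel '[[0,0,0.002,0,0,0],[0,0,0.002,0,0,0],[0,0,0.002,0,0,0],[0,0,0.002,0,0,0],[0,0,0.002,0,0,0],[0,0,-0.04,0,0,0],[0,0,-0.09,0,0,0],[0,0,-0.145,0,0,0],[0,0,-0.145,0,0,0]]' -1 40
python3 -m handwheel '[[0.04,-0.0146,0,0,0,0],[0.094,-0.0344,0,0,0,0],[0.149,-0.0545,0,0,0,0],[0.204,-0.0747,0,0,0,0],[0.259,-0.0948,0,0,0,0],[0.314,-0.1149,0,0,0,0],[0.369,-0.135,0,0,0,0],[0.424,-0.1552,0,0,0,0],[0.479,-0.1753,0,0,0,0],[0.524,-0.1917,0,0,0,0],[0.524,-0.1917,0,0,0,0],[0.524,-0.1917,0,0,0,0]]'
python3 - <<'E'
from chk import *
chk(); print(row(507.3,239.8,129.8,1.318))
E
```

```text
t: 46.0
eef_pos: [563.0, -316.7, 209.4]
tcp_rot: [3.132, 0.003, 1.317]
ft_force: [1.1, -0.5, -1.9]
grip_width: 54.8
grip_force: 43.4
t: 47.5
eef_pos: [505.7, 239.9, 202.5]
tcp_rot: [-3.14, 0.001, 1.318]
ft_force: [-0.1, -0.4, -1.4]
grip_width: 55.1
grip_force: 43.4
jar 264 [396.7 238.9] [ 469.7 -277.1]
in crate 2833 [320.  80.] [531.5 328.7] 146.3
in crate 5648 [397. 148.] [568.7 277.8] 146.3
in crate 5616 [237. 150.] [470.7 302.2] 146.3
in crate 4567 [464. 222.] [604.8 216.2] 146.2
[506.5 239.1 203.2]
[0.0009, 0.0007, 0.0734, -0.0001, 0.0002, -0.0007]
```

```bash
python3 -m handwheel '[[0,0.0005,0.015,0,0,0],[0,0.0005,0.03,0,0,0],[0,0.0005,0.042,0,0,0],[0,0.0005,0.052,0,0,0],[0,0.0005,0.06,0,0,0],[0,0.0005,0.066,0,0,0],[0,0.0005,0.07,0,0,0],[0,0.0005,0.073,0,0,0],[0,0.0005,0.0745,0,0,0],[0,0.0005,0.0745,0,0,0],[0,0.0005,0.0745,0,0,0]]'
python3 -m handwheel '[[0,0,0,0,0,0],[0,0,0,0,0,0],[0,0,0,0,0,0],[0,0,-0.02,0,0,0],[0,0,-0.05,0,0,0],[0,0,-0.09,0,0,0],[0,0,-0.09,0,0,0],[0,0,-0.09,0,0,0]]' 1
python3 - <<'E'
from chk import *
chk(); print(row(470.5,-277,58,1.318))
E
```

```text
t: 48.98
eef_pos: [507.4, 240.3, 129.8]
tcp_rot: [3.14, -0.001, 1.317]
ft_force: [-0.7, 0.6, -1.2]
grip_width: 54.9
grip_force: 43.4
t: 49.98
eef_pos: [506.9, 240.1, 219.3]
tcp_rot: [3.141, -0.0, 1.317]
ft_force: [0.1, 0.2, -0.8]
grip_width: 85.3
grip_force: 0.0
jar 261 [396.7 239. ] [ 469.5 -277.1]
in crate 3944 [318.  74.] [532.1 334.6] 146.3
in crate 4890 [243. 147.] [470.8 302.5] 146.3
in crate 4883 [391. 146.] [568.8 277.8] 146.3
in crate 3977 [453. 216.] [604.9 215.9] 146.3
in crate 3927 [317. 217.] [507.2 239.8] 146.4
[506.3 240.  218.2]
[-0.5094, 0.0952, 0.1603, -0.0004, 0.0002, -0.0002]
```

```bash
python3 -m handwheel '[[-0.045,0.0084,0,0,0,0],[-0.1,0.0187,0,0,0,0],[-0.156,0.0292,0,0,0,0],[-0.212,0.0396,0,0,0,0],[-0.268,0.0501,0,0,0,0],[-0.324,0.0606,0,0,0,0],[-0.38,0.071,0,0,0,0],[-0.436,0.0815,0,0,0,0],[-0.485,0.0906,0.005,0,0,0],[-0.5094,0.0952,0.03,0,0,0],[-0.5094,0.0952,0.06,0,0,0],[-0.5094,0.0952,0.06,0,0,0]]' 1
python3 -m handwheel '[[0,0,0.03,0,0,0],[0,0,0.055,0,0,0],[0,0,0.075,0,0,0],[0,0,0.09,0,0,0],[0,0,0.101,0,0,0],[0,0,0.101,0,0,0],[0,0,0.101,0,0,0]]'
python3 wj.py; python3 -c "
from h import *
o=monitor.get_obs()['eef_pos']
print(row(544.5,176.6,o[2],1.318))"
```

```text
t: 51.58
eef_pos: [469.3, -275.3, 155.7]
tcp_rot: [-3.136, -0.004, 1.316]
ft_force: [-0.2, -0.0, -0.3]
grip_width: 85.3
grip_force: 0.0
t: 52.45
eef_pos: [472.1, -277.1, 59.1]
tcp_rot: [3.14, -0.0, 1.317]
ft_force: [0.7, -1.3, 0.2]
grip_width: 85.3
grip_force: 0.0
[  253   231   121   110 10319] [ 471.4 -275.3   75. ]
[ 472.19416726 -277.16383831   59.18463802]
[0.4574, -0.0438, -0.0001, 0.0007, 0.0, -0.0002]
```

```bash
python3 -m handwheel '[[0,0,0.002,0,0,0],[0,0,0.002,0,0,0],[0,0,0.002,0,0,0],[0,0,0.002,0,0,0],[0,0,0.002,0,0,0],[0,0,-0.04,0,0,0],[0,0,-0.09,0,0,0],[0,0,-0.145,0,0,0],[0,0,-0.145,0,0,0]]' -1 40
python3 -m handwheel '[[0.04,-0.004,0,0,0,0],[0.095,-0.009,0,0,0,0],[0.152,-0.0145,0,0,0,0],[0.21,-0.02,0,0,0,0],[0.268,-0.0257,0,0,0,0],[0.326,-0.0312,0,0,0,0],[0.384,-0.0368,0,0,0,0],[0.43,-0.0412,0,0,0,0],[0.4574,-0.0438,0,0,0,0],[0.4574,-0.0438,0,0,0,0],[0.4574,-0.0438,0,0,0,0],[0.4574,-0.0438,0,0,0,0]]'
python3 - <<'E'
from chk import *
chk(); print(row(544.5,176.6,129.8,1.318))
E
```

```text
t: 53.62
eef_pos: [473.7, -278.6, 208.1]
tcp_rot: [3.133, 0.004, 1.317]
ft_force: [0.3, -0.4, -1.3]
grip_width: 54.6
grip_force: 43.3
t: 55.12
eef_pos: [543.6, 175.9, 203.0]
tcp_rot: [-3.141, -0.0, 1.316]
ft_force: [0.1, 0.6, -1.0]
grip_width: 55.1
grip_force: 43.3
in crate 400 [216.   5.] [523.4 317.7] 145.3
in crate 7276 [143.  63.] [471.5 300.9] 146.3
in crate 3334 [318.  81.] [567.8 264.8] 146.3
in crate 5570 [396. 148.] [606.1 214.3] 146.3
in crate 5638 [237. 151.] [508.3 238.3] 146.3
[543.9 176.  203.4]
[0.0007, 0.0004, 0.0736, 0.0002, -0.0001, -0.0007]
```

```bash
python3 -m handwheel '[[0,0.0005,0.015,0,0,0],[0,0.0005,0.03,0,0,0],[0,0.0005,0.042,0,0,0],[0,0.0005,0.052,0,0,0],[0,0.0005,0.06,0,0,0],[0,0.0005,0.066,0,0,0],[0,0.0005,0.07,0,0,0],[0,0.0005,0.073,0,0,0],[0,0.0005,0.0745,0,0,0],[0,0.0005,0.0745,0,0,0],[0,0.0005,0.0745,0,0,0]]'
python3 -m handwheel '[[0,0,0,0,0,0],[0,0,0,0,0,0],[0,0,0,0,0,0],[0,0,-0.02,0,0,0],[0,0,-0.05,0,0,0],[0,0,-0.09,0,0,0],[0,0,-0.09,0,0,0],[0,0,-0.09,0,0,0]]' 1
python3 - <<'E'
from chk import *
chk(); print(row(430,156,219,2.065)); save(load('wrist'),'w8.png')
E
```

```text
t: 56.6
eef_pos: [544.6, 176.9, 129.4]
tcp_rot: [3.14, -0.001, 1.317]
ft_force: [0.1, -0.1, -1.9]
grip_width: 55.1
grip_force: 43.3
t: 57.6
eef_pos: [544.1, 176.8, 218.7]
tcp_rot: [3.141, -0.0, 1.317]
ft_force: [-0.6, -0.0, -1.1]
grip_width: 85.4
grip_force: 0.0
in crate 951 [223.   8.] [523.4 321.1] 146.0
in crate 6216 [157.  67.] [471.5 301.1] 146.3
in crate 4442 [318.  75.] [568.9 270.6] 146.3
in crate 4888 [391. 146.] [606.1 214.3] 146.3
in crate 4927 [243. 148.] [508.2 238.4] 146.3
in crate 3938 [317. 218.] [544.3 176.3] 146.4
[543.5 176.7 217.7]
[-0.0485, -0.1047, -0.0012, -0.0005, -0.0001, -0.238]
```

View pics/w8.png

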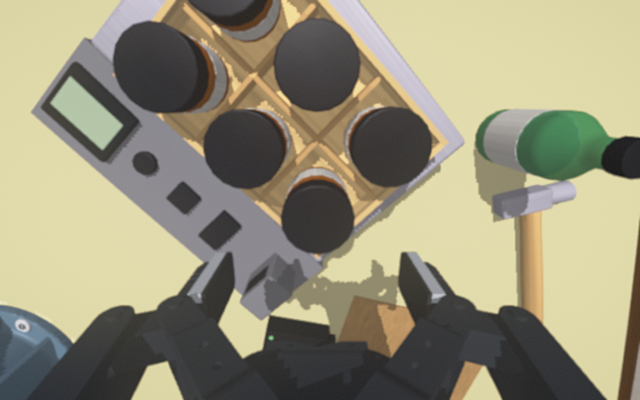

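All six jars stand in their cells and the board is empty. PRINT is at (220,230).

```bash
python3 -m handwheel '[[-0.012,-0.026,0,0,0,-0.058],[-0.024,-0.052,0,0,0,-0.116],[-0.036,-0.078,0,0,0,-0.174],[-0.0485,-0.1047,0,0,0,-0.232],[-0.0485,-0.1047,0,0,0,-0.238],[-0.0485,-0.1047,0.04,0,0,-0.238],[-0.0485,-0.1047,0.08,0,0,-0.238],[-0.0485,-0.1047,0.11,0,0,-0.238],[-0.0485,-0.1047,0.11,0,0,-0.238],[-0.0485,-0.1047,0.11,0,0,-0.238]]' -1
python3 -c "
from h import *
c=snap('wrist'); save(c,'w9.png')
print(monitor.get_obs()['eef_pos'],row(430.3,156,79,2.065))"
```

```text
t: 58.95
eef_pos: [431.9, 156.3, 109.7]
tcp_rot: [3.14, 0.0, 2.064]
ft_force: [0.5, -0.0, 0.8]
grip_width: 0.0
grip_force: 0.0
[432.23874937 156.34728772 110.18981294] [0.0006, -0.002, 0.0312, 0.0009, 0.0003, -0.0002]
```

View pics/w9.png

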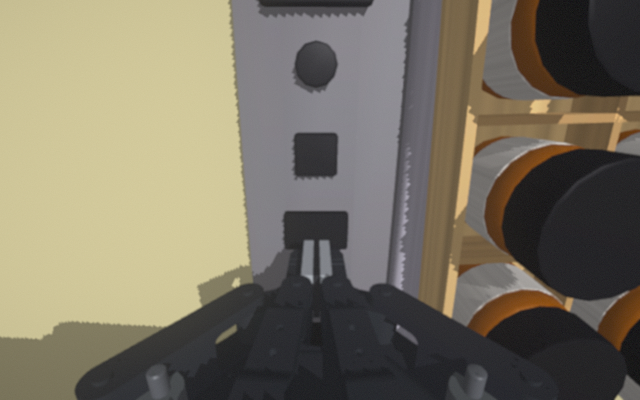

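The closed tips are over the PRINT key (317,232); TARE (316,155) and ON (316,64) are well clear. Press.

```bash
python3 -m handwheel '[[0,-0.002,0.01,0,0,0],[0,-0.002,0.02,0,0,0],[0,-0.002,0.026,0,0,0],[0,-0.002,0.029,0,0,0],[0,-0.002,0.0315,0,0,0],[0,-0.002,0.0325,0,0,0],[0,-0.002,0.0325,0,0,0]]'
```

```text
t: 59.88
eef_pos: [429.0, 155.3, 77.8]
tcp_rot: [-3.141, -0.0, 2.065]
ft_force: [-8.7, -2.7, 18.7]
grip_width: -0.1
grip_force: 9.6
```

Pressed to the stop. I retreat and do a final check.

```bash
python3 -m handwheel '[[0,0,-0.01,0,0,0],[0,0,-0.05,0,0,0],[0,0,-0.11,0,0,0],[-0.03,0,-0.17,0,0,0],[-0.1,0,-0.21,0,0,0],[-0.16,0,-0.23,0,0,0],[-0.16,0,-0.23,0,0,0],[-0.16,0,-0.23,0,0,0]]'
python3 - <<'E'
from chk import *
chk(); save(load('wrist'),'w10.png'); print(monitor.get_obs()['t'])
E
```

```text
t: 60.88
eef_pos: [505.3, 13.4, 306.5]
tcp_rot: [3.14, 0.0, 2.063]
ft_force: [-1.6, 1.7, -0.5]
grip_width: -0.1
grip_force: 0.0
in crate 3105 [515.  54.] [604.  210.9] 146.1
in crate 3144 [436.  58.] [542.1 172.7] 146.2
[504.   15.2 305.4]
60.975
```

View pics/w10.png

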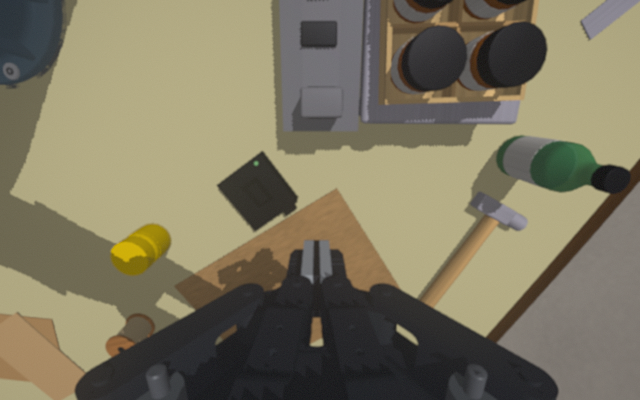

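Everything is in place: battery home at (320,102), board and charger empty, and the arm touches nothing.

```bash
python3 -c "
from bench import ticket
print(ticket.hand_in())"
```

```text
the job is handed in; nothing more can be done
None
```

The job is handed in after about 61 s of robot time: battery home, scale switched on and tared with the crate empty, all six jars upright in their own cells and the label key pressed last, though the hand-in gave no verdict.

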